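Ready the balance station

ROBOT

A 6-joint arm with a two-finger parallel gripper is mounted at the origin on the work surface. World frame = base frame: x ahead of the robot, y to its left, z up, the work surface at z = 0. Lengths are in m, angles in degrees, forces in N, time in s.
With the tool pointing down it reaches from about 0.4 to 0.825 m from the base axis. Payload 7 kg.
Tool frame: the origin (TCP) lies midway between the tips of the shut fingers; the grasp point (between the pads) lies 19 mm behind it; z points along the fingers, y is the line along which they close (so a half turn about z gives the same grasp; the last joint's range is limited). The gripper opens to 88 mm and grips with 3 to 60 N. Pads are 19 mm wide; open, the fingers measure 130 mm over their backs; the gripper's body (78 mm by 193 mm) begins 47 mm behind the grasp point.
Start: joints at [85.949, 20.546, 0.682, 0, -70.136, -16.507], TCP at [0.237, 0.632, 0.227] pointing down, gripper open.
Joint ranges: [-176.03, 176.03], [-82.01, 121.73], [-58.28, 71.71], [-173.87, 95.51], [-174.79, -0.11], [-173.66, 173.66]. Speed limits (degrees/s): [136.94, 136.94, 172.46, 180, 180, 180].

INTERFACE

Orientations are given as [roll, pitch, yaw] about the fixed x, y, z axes, in that order (R = Rz(yaw) Ry(pitch) Rx(roll)).
In Python, from plant import ctrl gives the robot as it stands.
- The arm moves only by the tool arm_command, never from a script. Its argument "steps" is a list of rows, each an object with "translation": the shift along the tool's x, y, z in mm, a list of three; "rotation": the turn, a rotation vector about the tool's x, y, z in units of 5 degrees (1.0 is 5 degrees), a list of three; "claw": the finger opening in mm, from 0 to 87.6. In form: [{"translation": [x, y, z], "rotation": [rx, ry, rz], "claw": claw}, ...]. A call has 1 to 5 rows; each row is the pose to reach, as a shift and turn from the pose commanded when the call began, along the tool's axes at that moment; what a row does not reach only later rows make up. A row lasts 1/10 s, in which the tool goes at most 50 mm and 8.59 degrees, less where a joint would pass 70% of its speed; a pose out of reach is approached as far as the arm can. A call with a gripper value outside its range is refused whole. The fingers move at their own pace and stop on an object; the grip force is fixed at half the most. Time passes only in rows, so rows that repeat a pose let the fingers close. It gives the time, the measured TCP pose, the force, the opening and the grip force at its end, in the units of the state.
- ctrl.get_obs(): the state, without advancing time (a new reading comes with each control period).
- ctrl.snapshot(name): name is "scene" or "top"; returns (picture, depth): 480x640x3 uint8, red, green, blue; 480x640 float32, m along the optical axis (not along the pixel's ray), 0 where there is no reading.
- ctrl.calibration(name): a dict with "vertical_fov" (degrees; the focal length in pixels is half the picture's height over the tangent of half this angle, whatever the lens; pixels are square), "cx", "cy" (the principal point, pixels), "rvec" (rotation vector, rad) and "tvec" (3), from world to camera coordinates, as OpenCV has them. Camera axes: x right, y down, z forward; pixel columns grow to the right and rows downward; lengths in m; the calibration is good to about 2 mm. A picture is of the moment at which its call begins. calibration takes no time and is no camera call.
- ctrl.close_job(): hands the job in; it is judged then, once.
The state is a dict: "clock": time; "joint_pos": joint angles; "qvel": joint speeds; "tau": joint torques, N m; "tool_pos": TCP position; "orientation": TCP orientation; "force": force on the tool from outside, world axes, zero at the start; "moment": the same for the moment, N m; "opening": finger opening in m; "gripper_force": force on a finger pad.
Only numpy, scipy, OpenCV 4.12 (cv2) and the standard library are available. Lean on these libraries where they do the work, as an engineer would, in place of code of your own. Each camera call takes 0.05 s, during which the arm holds its last target. There are 200 camera calls.

TASK

Two or three weighted kit cases lie about the table; each has a heavy end that you can only find by lifting it and seeing how it tilts. Stand every case upright, heavy end down, on the bare rubber mat, the one without the dumbbell. When all of them stand, balance the wooden rocker board flat on top of the rubber half-ball pod, and leave the dumbbell, bottle, weight discs and tin where they are.

Things in the scene. Friction and masses are not known exactly. Their poses are not given: they have to be found in the camera images.
- case1: weighted kit case: grey plastic bar with black rubber buttons on its ends, 150 mm long (its x), 50 x 50 mm across, 0.5 kg; origin at its centre. Starts lying (centre 25 mm up). An unseen iron slug is fixed in one end, at +x or -x, not the same in every case. Centre of mass 28 mm from the middle towards the heavy end. None if absent (two or three of case1 to case6 are there)
- case2: kit case, outwardly the same as case1, heavy end not known. The ends of all cases are domed (radius 75 mm, middle 4 mm proud), so a case stands, and rights itself from up to about 15 degrees, heavy end down, but topples with the heavy end up. None if absent
- case3: kit case, outwardly the same as case1, heavy end not known. Any case pinched lightly (about 5 N) across its sides turns about the finger pads when lifted: held at the middle its heavy end sags; held about 35 mm from the light end it swings until the heavy end hangs 45 to 90 degrees below; a hard grip (25 N) holds it stiffly. None if absent
- case4: another weighted kit case, outwardly the same as case1; starts lying on the table; which end is the heavy one is not known. None if absent
- case5: another weighted kit case, outwardly the same as case1; starts lying on the table; which end is the heavy one is not known. None if absent
- case6: another weighted kit case, outwardly the same as case1; starts lying on the table; which end is the heavy one is not known. None if absent
- mat_left: black rubber mat fixed on the table, 270 mm long (its own x, pointing roughly away from the robot), 120 mm wide (y), 6 mm thick; origin at the centre of its underside, z up. On the left (+y) as the robot sees it. Either this mat or the other has the dumbbell on it; the other is bare
- mat_right: black rubber mat fixed on the table, 270 mm long (its own x, pointing roughly away from the robot), 120 mm wide (y), 6 mm thick; origin at the centre of its underside, z up. On the right (-y) as the robot sees it. Either this mat or the other has the dumbbell on it; the other is bare
- dumbbell_left: a steel hex dumbbell, 180 mm long (its own x), 62 mm high, 2 kg, lying along the middle of the left mat; origin at the centre of its underside. Only one of the two dumbbells is there, the other is None. Leave it where it is
- dumbbell_right: a steel hex dumbbell, 180 mm long (its own x), 62 mm high, 2 kg, lying along the middle of the right mat; origin at the centre of its underside. Only one of the two dumbbells is there, the other is None. Leave it where it is
- pod: balance pod: a grey rubber half ball with a black rim fixed on the table, 166 mm across its foot and 55 mm high, top surface a sphere of radius 90 mm; origin at the centre of its underside, z up
- pod_top (a point): the topmost point of the pod, 55 mm above the table; z up
- board: wooden rocker board with two black rubber bands: 180 mm long (its own x), 60 mm wide (y), 20 mm thick (z), 0.16 kg; origin at the centre of its underside. Starts lying flat on the table. Set down centred and level on the pod it stays balanced, tilting about 0.7 degrees for each mm it is off-centre
- bottle: clear drinking bottle with black cap standing on the table, 72 mm across, 200 mm high; origin at the centre of its underside. Leave it alone
- disc: black weight disc lying flat, 160 mm across, 22 mm thick; origin at the centre of its underside. Leave it alone
- small_disc: smaller black weight disc lying flat, 112 mm across, 18 mm thick; origin at the centre of its underside. Leave it alone. None if absent
- tin: aluminium tin with black lid, 93 mm across, 73 mm high; origin at the centre of its underside. Leave it alone
There are look-alikes about, which are no part of the job. Leave any orange or yellow look-alike of the case3 alone. Leave any purple look-alike of the case2 alone.

How it is judged (in metres and radians):
On the way, in this order (a step that is already met when the one before it is completed fails the run):
1. every case stands on end on the bare mat, let go (angle between the x axis of each of case1, case2, case3, case4, case5, case6 and the z axis of mat_left, either way round below 0.2 rad and height (world z) of case1 between 0.072 and 0.09 m and ((x of case1 in the frame of mat_left between -0.135 and 0.135 m and y of case1 in the frame of mat_left between -0.06 and 0.06 m) or (x of case1 in the frame of mat_right between -0.135 and 0.135 m and y of case1 in the frame of mat_right between -0.06 and 0.06 m)) and horizontal distance between each of case1, case2, case3, case4, case5, case6 and dumbbell_left above 0.25 m and horizontal distance between each of case1, case2, case3, case4, case5, case6 and dumbbell_right above 0.25 m and contact force between each of case1, case2, case3, case4, case5, case6 and the fingers below 0.1 N and linear speed of each of case1, case2, case3, case4, case5, case6 below 0.05 m/s and height (world z) of case2 between 0.072 and 0.09 m and ((x of case2 in the frame of mat_left between -0.135 and 0.135 m and y of case2 in the frame of mat_left between -0.06 and 0.06 m) or (x of case2 in the frame of mat_right between -0.135 and 0.135 m and y of case2 in the frame of mat_right between -0.06 and 0.06 m)) and height (world z) of case3 between 0.072 and 0.09 m and ((x of case3 in the frame of mat_left between -0.135 and 0.135 m and y of case3 in the frame of mat_left between -0.06 and 0.06 m) or (x of case3 in the frame of mat_right between -0.135 and 0.135 m and y of case3 in the frame of mat_right between -0.06 and 0.06 m)) and height (world z) of case4 between 0.072 and 0.09 m and ((x of case4 in the frame of mat_left between -0.135 and 0.135 m and y of case4 in the frame of mat_left between -0.06 and 0.06 m) or (x of case4 in the frame of mat_right between -0.135 and 0.135 m and y of case4 in the frame of mat_right between -0.06 and 0.06 m)) and height (world z) of case5 between 0.072 and 0.09 m and ((x of case5 in the frame of mat_left between -0.135 and 0.135 m and y of case5 in the frame of mat_left between -0.06 and 0.06 m) or (x of case5 in the frame of mat_right between -0.135 and 0.135 m and y of case5 in the frame of mat_right between -0.06 and 0.06 m)) and height (world z) of case6 between 0.072 and 0.09 m and ((x of case6 in the frame of mat_left between -0.135 and 0.135 m and y of case6 in the frame of mat_left between -0.06 and 0.06 m) or (x of case6 in the frame of mat_right between -0.135 and 0.135 m and y of case6 in the frame of mat_right between -0.06 and 0.06 m))), for 0.5 s.
2. the board lies balanced on the pod, let go (horizontal distance between board and pod_top below 0.03 m and angle between board's own z axis and vertical below 0.25 rad and z of board in the frame of pod_top between -0.006 and 0.012 m and contact force between board and the fingers below 0.1 N and linear speed of board below 0.05 m/s), for 0.5 s.
At the end, for the whole second after the job is handed in: Every case present stands on end (within 11 degrees of upright, at rest, let go), its centre over the mat without the dumbbell; the board rests on top of the pod, its centre within 30 mm of the pod's top, within 14 degrees of level, at rest, let go (all of step 1 and all of step 2); the robot touches nothing.
It fails at once if the dumbbell, bottle, a disc or the tin is moved by more than 50 mm (distance of any of dumbbell_left, dumbbell_right, bottle, disc, small_disc, tin from where it was at the start of the episode above 0.05 m).
Of dumbbell_left, dumbbell_right only 1 to 1 are there at a start; the rules pass over those that are not, and their reading is None.
Of case1, case4 only 1 to 1 are there at a start; the rules pass over those that are not, and their reading is None.
Of case3, case6 only 1 to 1 are there at a start; the rules pass over those that are not, and their reading is None.
Of case2, case5, small_disc only 1 to 1 are there at a start; the rules pass over those that are not, and their reading is None.
At some moment in a run one of case1, case2, case3, case4, case5, case6 may be knocked a few centimetres aside while the robot is not near it.
Once in a run the grip may slacken for a moment while it holds something.
It also fails if it takes over 210 s, if anything falls off the work surface, if the arm or the gripper's body presses on something with over 40 N, if the wrist force passes 120 N, or if a joint passes its speed limit or range.

## Working session

There is one attempt and no reset: what is moved stays moved. The work goes in short steps, Python scripts to look and compute and a tool call to move; the robot and the scene stay as the last step left them, time stands still between calls to the robot, and variables do not carry over. Pictures are saved under pics/ and viewed, at most 14 in all, crops included, and the job is handed in when it is done.

Besides the shell and the picture viewer there is one more tool, called as a command line: name --argument value ..., lists and objects as JSON in quotes. arm_command: Moves the arm, as the interface text tells. Its arguments: {"type":"object","properties":{"steps":{"type":"array"}},"required":["steps"]}

```bash
ls; mkdir -p pics; cat > h.py <<'E'
import numpy as np, cv2
from scipy.spatial.transform import Rotation as R
from plant import ctrl
def cal(n):
    c=ctrl.calibration(n); f=240/np.tan(np.radians(c["vertical_fov"])/2)
    K=np.array([[f,0,c["cx"]],[0,f,c["cy"]],[0,0,1]]); Rm=cv2.Rodrigues(np.array(c["rvec"],float))[0]
    return K,Rm,np.array(c["tvec"],float).reshape(3)
def cloud(n,depth):
    K,Rm,t=cal(n); v,u=np.mgrid[0:480,0:640]
    p=np.stack([(u-K[0,2])/K[0,0]*depth,(v-K[1,2])/K[1,1]*depth,depth],-1)
    w=(p-t)@Rm; w[depth<=0]=np.nan; return w
def snap(n,save=None):
    im,d=ctrl.snapshot(n)
    if save: cv2.imwrite(f"pics/{save}.png",im[:,:,::-1])
    return im,d,cloud(n,d)
E
python3 - <<'E'
from h import *
for n in("scene","top"):
    im,d,w=snap(n,n+"0"); print(n,ctrl.calibration(n)); np.save(n+"0.npy",w)
print(ctrl.get_obs())
E
```

```text
pics
scene {'vertical_fov': 52.272220717631455, 'cx': 322.8984478696207, 'cy': 237.71799334665633, 'rvec': array([ 1.74375007,  1.43781084, -0.76355087]), 'tvec': array([-0.10351285, -0.20612434,  1.93959535])}
top {'vertical_fov': 47.53506305414904, 'cx': 316.3512690224048, 'cy': 245.9666585281895, 'rvec': array([ 2.1239914 , -2.15746899,  0.16127291]), 'tvec': array([0.03067752, 0.4977334 , 1.34294541])}
{'clock': 0.1, 'joint_pos': array([ 8.59499419e+01,  2.05880268e+01,  6.38891880e-01, -1.50894669e-02,
       -7.01359061e+01, -1.65061866e+01]), 'qvel': array([ 0.03302851, -0.11494866,  0.04760026,  0.05999785, -0.04300549,
        0.02994419]), 'tau': array([-9.45022475e-04, -5.84165347e+01,  2.93754745e+01,  7.01554298e+00,
        1.01949045e-02, -5.81516838e-05]), 'tool_pos': array([0.23690655, 0.63159905, 0.22571585]), 'orientation': array([ 1.79914433e+02, -1.05624361e-02, -2.05613746e+01]), 'force': array([ 0.15970098,  0.46470907, -0.5285122 ]), 'moment': array([-0.0124096 ,  0.01553104, -0.03874618]), 'gripper_force': 0.0, 'opening': 0.08775462892225765}
```

View pics/top0.png

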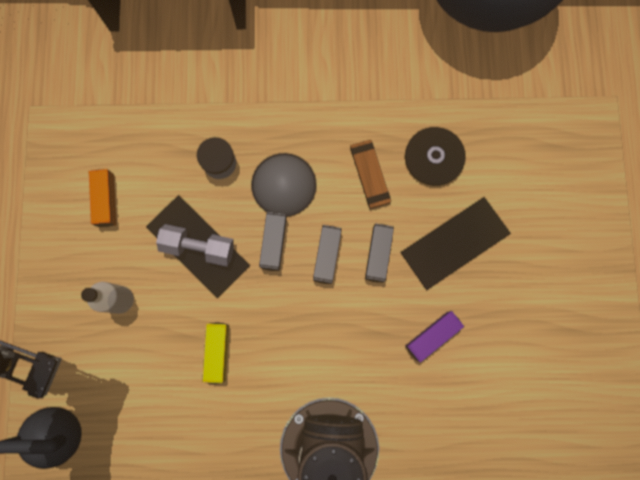

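View pics/scene0.png

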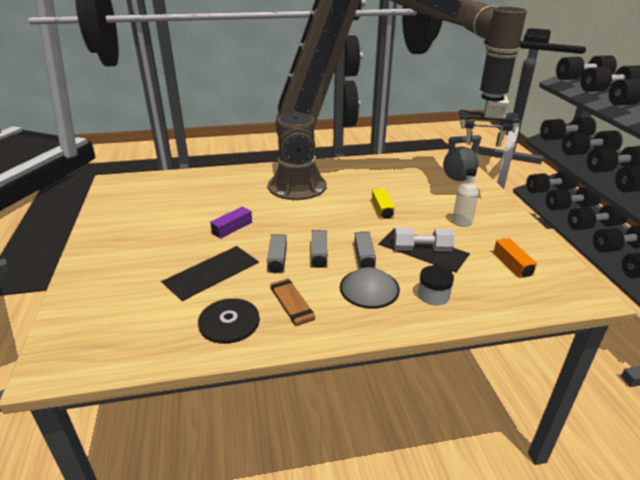

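The three grey cases are at top pixels (273,240), (327,254) and (380,252). Things that could be mistaken for them are orange (101,197), yellow (215,352) and purple (435,337), all excluded by colour. The bare mat is the right one at (456,243), the pod is at (284,185) and the board at (370,175).

```bash
cat >> h.py <<'E'
def rect(w,m):
    p=w[m]; p=p[~np.isnan(p[:,0])]
    (c,s,a)=cv2.minAreaRect((p[:,:2]*1000).astype(np.float32))
    if s[0]<s[1]: s=s[::-1]; a+=90
    return np.round(c,1),np.round(s,1),round((a+90)%180-90,1),np.round(np.median(p[:,2])*1000,1)
def blob(w,u,v,zlo,zhi):
    m=((w[...,2]>zlo)&(w[...,2]<zhi)).astype(np.uint8)
    n,l=cv2.connectedComponents(m,connectivity=4); return l==l[v,u]
E
python3 - <<'E'
from h import *
w=np.load("top0.npy"); im=cv2.imread("pics/top0.png")
for u,v in((273,240),(327,254),(380,252)): print(rect(w,blob(w,u,v,.042,.062)), w[v,u])
print("board",rect(w,blob(w,370,175,.013,.03)))
m=((im.max(2)<60)&(abs(w[...,2])<.02)).astype(np.uint8); n,l=cv2.connectedComponents(m)
print("mat",rect(w,l==l[243,456]))
m=blob(w,284,185,.012,.062); p=w[m&(np.hypot(w[...,0]-w[185,284,0],w[...,1]-w[185,284,1])<.075)]
A=np.c_[2*p,np.ones(len(p))]; s=np.linalg.lstsq(A,(p**2).sum(1),rcond=None)[0]; print("pod",s[:3],np.sqrt(s[3]+s[:3]@s[:3]))
cv2.imwrite("pics/crop.png",cv2.resize(im[130:300,240:520],None,fx=2.8,fy=2.8))
E
```

```text
(array([514.8, 133.9]), array([146.4,  50.8]), -7.8, np.float64(51.4)) [0.51276355 0.13150863 0.05298027]
(array([478.5,  -3.6]), array([145.,  50.]), -11.0, np.float64(51.6)) [ 0.47526607 -0.00346262  0.05193293]
(array([ 479.5, -135.7]), array([146.4,  50.7]), -10.6, np.float64(51.6)) [ 0.47819694 -0.13618876  0.05205867]
board (array([ 693.2, -121.3]), array([180.3,  62.1]), 15.7, np.float64(21.4))
mat (array([ 505.8, -336.6]), array([258.4, 110. ]), -57.1, np.float64(7.5))
pod [ 0.66072877  0.10434734 -0.03383226] 0.08472976916641096
```

View pics/crop.png

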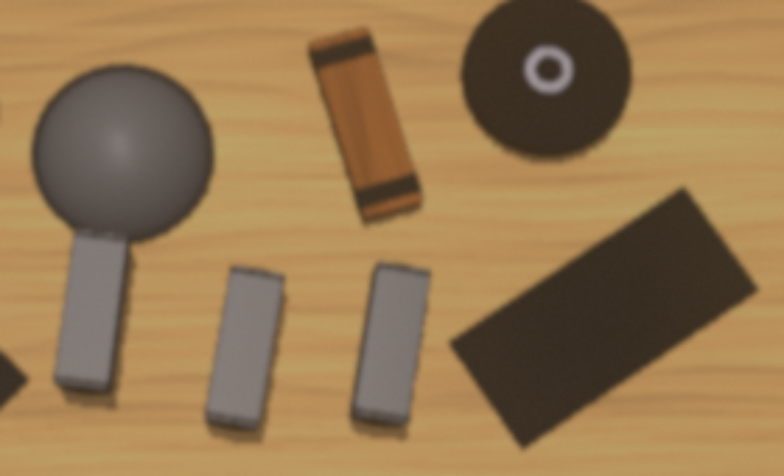

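Both pictures show three grey cases, the bare right mat and the board. The crop confirms the cases: uniform grey, 146x50 mm, top at 51 mm. I'll probe each one by gripping its middle, lifting and reading the moment.

```bash
cat >> h.py <<'E'
def ori(yaw,tau): return R.from_euler('ZXY',[yaw,180,tau],degrees=True)
def plan(tg,start=None):
    "targets: (grasp x,y,z mm, tau, yaw, claw)"
    o=ctrl.get_obs()
    if start is None: p=np.array(o["tool_pos"])*1000; q=R.from_euler('xyz',o["orientation"],degrees=True)
    else: q=ori(start[4],start[3]); p=np.array(start[:3])+19*q.as_matrix()[:,2]
    for t in tg:
        q1=ori(t[4],t[3]); p1=np.array(t[:3],float)+19*q1.as_matrix()[:,2]
        ang=np.degrees((q.inv()*q1).magnitude()); n=max(1,int(np.ceil(max(np.linalg.norm(p1-p)/230,ang/41))))
        rv=(q.inv()*q1).as_rotvec(); p0,q0=p,q
        for k in range(1,n+1):
            pk=p0+(p1-p0)*k/n; qk=q0*R.from_rotvec(rv*k/n)
            T=np.round(q.inv().apply(pk-p)); V=np.round(np.degrees((q.inv()*qk).as_rotvec())/5,2)
            rows=max(np.linalg.norm(T)/50,np.linalg.norm(V)*5/8.59)
            print(t if k==n else '',T.astype(int).tolist(),V.tolist(),t[5],"rows>=%.1f"%rows)
            p=p+q.apply(T); q=q*R.from_rotvec(np.radians(V*5))
def st():
    o=ctrl.get_obs(); q=R.from_euler('xyz',o["orientation"],degrees=True); M=q.as_matrix()
    g=np.array(o["tool_pos"])*1000-19*M[:,2]
    print("t",round(o["clock"],1),"G",g.round(1),"ori",np.round(o["orientation"],1),"j",np.round(o["joint_pos"]),"F",np.round(o["force"],2),"M",np.round(o["moment"],3),"Mtool_y %.3f"%(M[:,1]@o["moment"]),"open",round(o["opening"]*1000,1),"gf",round(o["gripper_force"],1))
E
python3 - <<'E'
from h import *
st()
plan([(300,500,300,0,-8,87),(515,134,150,0,-8,75),(515,134,28,0,-8,75)])
E
```

```text
t 0.1 G [236.9 631.6 244.7] ori [179.9  -0.  -20.6] j [ 86.  21.   1.  -0. -70. -17.] F [ 0.16  0.46 -0.53] M [-0.012  0.016 -0.039] Mtool_y -0.010 open 87.8 gf 0.0
(300, 500, 300, 0, -8, 87) [105, 101, -55] [0.02, -0.0, -2.51] 87 rows>=3.1
 [132, 166, 75] [-0.0, -0.0, -0.0] 75 rows>=4.5
(515, 134, 150, 0, -8, 75) [132, 167, 75] [-0.0, -0.0, -0.0] 75 rows>=4.5
(515, 134, 28, 0, -8, 75) [0, 0, 122] [-0.0, -0.0, -0.0] 75 rows>=2.4
```

arm_command --steps '[{"translation": [105,101,-55],"rotation": [0,0,-2.5],"claw": 87},{"translation": [105,101,-55],"rotation": [0,0,-2.5],"claw": 87},{"translation": [105,101,-55],"rotation": [0,0,-2.5],"claw": 87},{"translation": [105,101,-55],"rotation": [0,0,-2.5],"claw": 87}]'

```text
clock: 0.5
tool_pos: [0.3018, 0.4976, 0.2847]
orientation: [-179.8, -0.1, -8.2]
force: [-0.7, 1.0, 0.2]
opening: 0.0869
gripper_force: 0.0
```

arm_command --steps '[{"translation": [132,166,75],"rotation": [0,0,0],"claw": 75},{"translation": [132,166,75],"rotation": [0,0,0],"claw": 75},{"translation": [132,166,75],"rotation": [0,0,0],"claw": 75},{"translation": [132,166,75],"rotation": [0,0,0],"claw": 75},{"translation": [132,166,75],"rotation": [0,0,0],"claw": 75}]'

```text
clock: 1.0
tool_pos: [0.4075, 0.3143, 0.2049]
orientation: [179.9, 0.1, -8.2]
force: [0.4, 0.1, 0.1]
opening: 0.0751
gripper_force: 0.0
```

arm_command --steps '[{"translation": [132,167,75],"rotation": [0,0,0],"claw": 75},{"translation": [132,167,75],"rotation": [0,0,0],"claw": 75},{"translation": [132,167,75],"rotation": [0,0,0],"claw": 75},{"translation": [132,167,75],"rotation": [0,0,0],"claw": 75},{"translation": [132,167,75],"rotation": [0,0,0],"claw": 75}]'

```text
clock: 1.5
tool_pos: [0.5147, 0.1308, 0.1296]
orientation: [179.9, 0.1, -8.2]
force: [-0.1, 0.4, 1.0]
opening: 0.0748
gripper_force: 0.0
```

```bash
python3 - <<'E'
from h import *
st(); im,d,w=snap("top")
for u,v in((273,240),(327,254),(380,252)): print(w[v,u,2],rect(w,blob(w,u,v,.042,.062)))
plan([(515,134,28,0,-8,75)])
E
```

```text
t 1.5 G [514.8 130.9 148.6] ori [ 1.799e+02  1.000e-01 -8.200e+00] j [ 35.  12. -25.  -0. -53.  46.] F [-0.13  0.42  0.96] M [ 0.073  0.027 -0.003] Mtool_y -0.037 open 74.8 gf 0.0
0.21703663980957247 (array([826.7, -59.2]), array([2745.8, 1971.9]), -86.1, np.float64(1.2))
0.05486074994167067 (array([478.9,  -3.7]), array([147.3,  50. ]), -10.9, np.float64(51.4))
0.05113157402484945 (array([ 480.1, -135.7]), array([145.2,  50.5]), -10.8, np.float64(51.3))
(515, 134, 28, 0, -8, 75) [0, -5, 120] [0.03, 0.04, -0.05] 75 rows>=2.4
```

arm_command --steps '[{"translation": [0,-4,120],"rotation": [0,0,0],"claw": 75},{"translation": [0,-4,120],"rotation": [0,0,0],"claw": 75},{"translation": [0,-4,120],"rotation": [0,0,0],"claw": 75},{"translation": [0,-4,120],"rotation": [0,0,0],"claw": 75}]'

```text
clock: 1.95
tool_pos: [0.5128, 0.1364, 0.0081]
orientation: [179.7, 0.3, -8.1]
force: [-0.3, 0.4, 0.2]
opening: 0.0749
gripper_force: 0.0
```

arm_command --steps '[{"translation": [0,0,0],"rotation": [0,0,0],"claw": 49.5},{"translation": [0,0,0],"rotation": [0,0,0],"claw": 49.5},{"translation": [0,0,0],"rotation": [0,0,0],"claw": 49.5},{"translation": [0,0,0],"rotation": [0,0,0],"claw": 49.5},{"translation": [0,0,0],"rotation": [0,0,0],"claw": 49.5}]'

```text
clock: 2.45
tool_pos: [0.5154, 0.1372, 0.0129]
orientation: [180.0, -0.1, -8.0]
force: [0.7, -5.7, 4.2]
opening: 0.0498
gripper_force: 3.7
```

arm_command --steps '[{"translation": [0,0,-10],"rotation": [0,0,0],"claw": 49.5},{"translation": [0,0,-20],"rotation": [0,0,0],"claw": 49.5},{"translation": [0,0,-30],"rotation": [0,0,0],"claw": 49.5},{"translation": [0,0,-30],"rotation": [0,0,0],"claw": 49.5},{"translation": [0,0,-30],"rotation": [0,0,0],"claw": 49.5}]'

```text
clock: 2.95
tool_pos: [0.5153, 0.1381, 0.042]
orientation: [-179.9, -0.0, -8.1]
force: [-0.2, 0.3, -5.5]
opening: 0.0498
gripper_force: 25.3
```

```bash
python3 - <<'E'
from h import *
st(); im,d,w=snap("scene","s1"); st()
cv2.imwrite("pics/s1c.png",cv2.resize(im[180:310,280:480,::-1],None,fx=4,fy=4))
E
```

```text
t 3.0 G [515.3 138.1  61. ] ori [-179.9   -0.    -8.1] j [ 36.  19. -30.  -0. -41.  46.] F [-0.21  0.32 -5.5 ] M [-0.054 -0.113  0.014] Mtool_y 0.119 open 49.8 gf 25.3
t 3.0 G [515.  137.8  60.6] ori [-180.     0.    -8.1] j [ 36.  19. -30.  -0. -41.  46.] F [-0.32  0.2  -4.34] M [-0.126 -0.089  0.012] Mtool_y 0.106 open 50.3 gf 25.3
```

View pics/s1c.png

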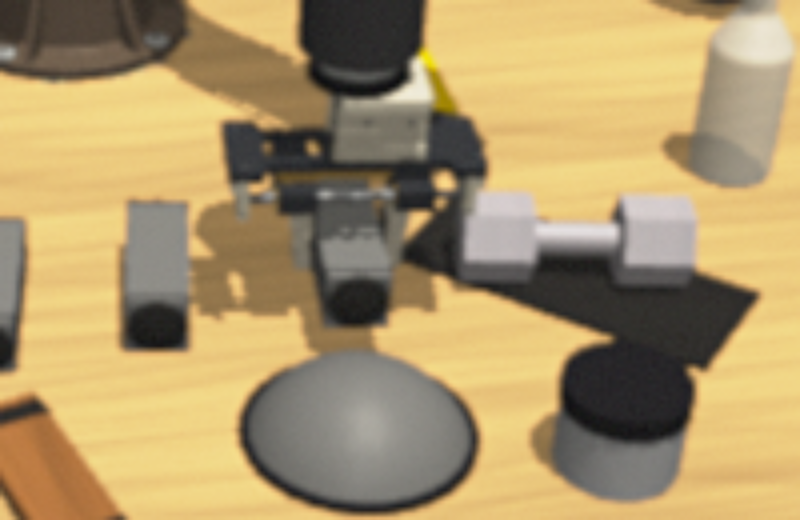

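The picture shows the case held stiffly and level at about (350,250), so tilt says nothing. I'll use averaged wrist-moment readings instead.

```bash
cat >> h.py <<'E'
def heavy(n=10):
    a=[]
    for _ in range(n):
        ctrl.snapshot("top"); o=ctrl.get_obs(); a.append(np.r_[o["force"],o["moment"]])
    a=np.array(a); print("mean",a.mean(0).round(3),"sd",a.std(0).round(3)); st()
E
python3 - <<'E'
from h import *
heavy()
plan([(515,134,28,0,-8,49.5)])
E
```

```text
mean [-0.151  0.061 -5.095 -0.057 -0.156  0.018] sd [0.502 0.543 0.565 0.038 0.026 0.018]
t 3.5 G [515.1 137.8  60.4] ori [180.    0.   -8.1] j [ 36.  19. -30.  -0. -41.  46.] F [ 0.48 -0.07 -5.49] M [-0.083 -0.158  0.012] Mtool_y 0.169 open 49.8 gf 25.3
(515, 134, 28, 0, -8, 49.5) [0, 4, 32] [0.0, 0.0, -0.01] 49.5 rows>=0.6
```

Heavy end of case A (left, next to the pod) is at -x: My = -0.156 +/- 0.01 Nm. I'll set it down and regrasp with a tilted tool, so it can be swung 90 degrees and stood upright.

```bash
python3 - <<'E'
from h import *
plan([(515,137,28,0,-8,49.5),(515,137,28,0,-8,70),(515,137,90,0,-8,70),(530,134,80,-28,-8,70),(530,134,32,-28,-8,70)])
E
```

```text
(515, 137, 28, 0, -8, 49.5) [0, 1, 32] [0.0, 0.0, -0.01] 49.5 rows>=0.6
(515, 137, 28, 0, -8, 70) [0, 0, 0] [0.0, 0.0, -0.0] 70 rows>=0.0
(515, 137, 90, 0, -8, 70) [0, 0, -62] [0.0, 0.0, -0.0] 70 rows>=1.2
(530, 134, 80, -28, -8, 70) [6, 1, 8] [0.0, -5.6, -0.0] 70 rows>=3.3
(530, 134, 32, -28, -8, 70) [23, 0, 42] [0.0, 0.0, -0.0] 70 rows>=1.0
```

arm_command --steps '[{"translation": [0,0,16],"rotation": [0,0,0],"claw": 49.5},{"translation": [0,0,31],"rotation": [0,0,0],"claw": 49.5},{"translation": [0,0,32],"rotation": [0,0,0],"claw": 70},{"translation": [0,0,32],"rotation": [0,0,0],"claw": 70},{"translation": [0,0,32],"rotation": [0,0,0],"claw": 70}]'

```text
clock: 4.0
tool_pos: [0.5157, 0.1381, 0.0103]
orientation: [-180.0, -0.1, -8.0]
force: [-0.1, -0.1, -0.6]
opening: 0.0672
gripper_force: 0.0
```

arm_command --steps '[{"translation": [0,0,0],"rotation": [0,0,0],"claw": 70},{"translation": [0,0,-30],"rotation": [0,0,0],"claw": 70},{"translation": [0,0,-62],"rotation": [0,0,0],"claw": 70},{"translation": [0,0,-62],"rotation": [0,0,0],"claw": 70}]'

```text
clock: 4.4
tool_pos: [0.5179, 0.1393, 0.0761]
orientation: [-179.7, -0.4, -8.0]
force: [0.3, 0.1, 0.6]
opening: 0.07
gripper_force: 0.0
```

arm_command --steps '[{"translation": [6,1,8],"rotation": [0,-5.6,0],"claw": 70},{"translation": [6,1,8],"rotation": [0,-5.6,0],"claw": 70},{"translation": [6,1,8],"rotation": [0,-5.6,0],"claw": 70},{"translation": [6,1,8],"rotation": [0,-5.6,0],"claw": 70},{"translation": [6,1,8],"rotation": [0,-5.6,0],"claw": 70}]'

```text
clock: 4.9
tool_pos: [0.5217, 0.1352, 0.0613]
orientation: [179.9, 28.2, -8.2]
force: [-0.5, -0.7, -0.4]
opening: 0.07
gripper_force: 0.0
```

```bash
python3 - <<'E'
from h import *
st()
im,d,w=snap("scene"); K,Rm,t=cal("scene")
m=(w[...,2]>.046)&(w[...,2]<.056)&(w[...,0]>.42)&(w[...,0]<.62)&(w[...,1]>.09)&(w[...,1]<.18); print(rect(w,m))
plan([(530,134,32,-28,-8,70)])
E
```

```text
t 4.9 G [530.5 133.9  78.1] ori [179.9  28.2  -8.2] j [ 24.  33.  -2. -15. -80.  64.] F [-0.5  -0.68 -0.37] M [-0.262 -1.617  0.023] Mtool_y 1.638 open 70.0 gf 0.0
(array([523.9, 140.3]), array([133.7,  59.8]), -7.6, np.float64(50.0))
(530, 134, 32, -28, -8, 70) [22, 0, 41] [-0.0, 0.01, -0.03] 70 rows>=0.9
```

arm_command --steps '[{"translation": [11,0,20],"rotation": [0,0,0],"claw": 70},{"translation": [22,0,41],"rotation": [0,0,0],"claw": 70},{"translation": [22,0,41],"rotation": [0,0,0],"claw": 40},{"translation": [22,0,41],"rotation": [0,0,0],"claw": 40},{"translation": [22,0,41],"rotation": [0,0,0],"claw": 40}]'

```text
clock: 5.45
tool_pos: [0.5218, 0.1364, 0.0187]
orientation: [-179.9, 27.8, -8.0]
force: [1.6, 3.2, -0.0]
opening: 0.0511
gripper_force: 0.9
```

arm_command --steps '[{"translation": [0,0,0],"rotation": [0,0,0],"claw": 40},{"translation": [0,0,0],"rotation": [0,0,0],"claw": 40},{"translation": [0,0,0],"rotation": [0,0,0],"claw": 40},{"translation": [0,0,0],"rotation": [0,0,0],"claw": 40}]'

```text
clock: 5.85
tool_pos: [0.5219, 0.1365, 0.0187]
orientation: [-179.9, 27.9, -8.0]
force: [0.4, 1.6, 7.6]
opening: 0.0496
gripper_force: 30.0
```

```bash
python3 - <<'E'
from h import *
st()
plan([(530,134,180,-28,-8,40),(530,0,200,0,-60,40),(530,-200,220,30,-100,40),(460,-265,200,62,-147,40),(450,-275,150,62,-147,40)])
E
```

```text
t 5.8 G [530.7 135.3  35.5] ori [-179.9   27.9   -8. ] j [ 24.  36.  -3. -15. -75.  65.] F [0.45 1.57 7.62] M [ 0.534 -0.291 -0.315] Mtool_y 0.214 open 49.6 gf 30.0
(530, 134, 180, -28, -8, 40) [-68, 1, -127] [-0.02, -0.02, 0.0] 40 rows>=2.9
 [8, 66, -15] [1.27, 2.6, 5.1] 40 rows>=3.4
(530, 0, 200, 0, -60, 40) [39, 55, -16] [1.27, 2.6, 5.09] 40 rows>=3.4
 [90, 53, -11] [-1.05, 2.88, 3.91] 40 rows>=2.9
(530, -200, 220, 30, -100, 40) [102, 19, 17] [-1.04, 2.87, 3.91] 40 rows>=2.9
 [31, 35, 25] [-3.42, 3.02, 3.3] 40 rows>=3.3
(460, -265, 200, 62, -147, 40) [29, 17, 41] [-3.43, 3.02, 3.31] 40 rows>=3.3
(450, -275, 150, 62, -147, 40) [-37, -3, 35] [0.0, -0.0, -0.0] 40 rows>=1.0
```

arm_command --steps '[{"translation": [-68,1,-127],"rotation": [0,0,0],"claw": 40},{"translation": [-68,1,-127],"rotation": [0,0,0],"claw": 40},{"translation": [-68,1,-127],"rotation": [0,0,0],"claw": 40},{"translation": [-68,1,-127],"rotation": [0,0,0],"claw": 40}]'

```text
clock: 6.25
tool_pos: [0.5241, 0.1355, 0.1676]
orientation: [-179.7, 27.3, -7.9]
force: [0.7, 1.4, -4.8]
opening: 0.0495
gripper_force: 30.0
```

arm_command --steps '[{"translation": [8,66,-15],"rotation": [1.27,2.6,5.1],"claw": 40},{"translation": [8,66,-15],"rotation": [1.27,2.6,5.1],"claw": 40},{"translation": [8,66,-15],"rotation": [1.27,2.6,5.1],"claw": 40},{"translation": [8,66,-15],"rotation": [1.27,2.6,5.1],"claw": 40},{"translation": [8,66,-15],"rotation": [1.27,2.6,5.1],"claw": 40}]'

```text
clock: 6.75
tool_pos: [0.5241, 0.0674, 0.1709]
orientation: [176.7, 14.0, -34.9]
force: [0.3, 0.7, -5.8]
opening: 0.05
gripper_force: 30.0
```

arm_command --steps '[{"translation": [39,55,-16],"rotation": [1.27,2.6,5.1],"claw": 40},{"translation": [39,55,-16],"rotation": [1.27,2.6,5.1],"claw": 40},{"translation": [39,55,-16],"rotation": [1.27,2.6,5.1],"claw": 40},{"translation": [39,55,-16],"rotation": [1.27,2.6,5.1],"claw": 40},{"translation": [39,55,-16],"rotation": [1.27,2.6,5.1],"claw": 40}]'

```text
clock: 7.25
tool_pos: [0.5278, -0.0008, 0.1792]
orientation: [179.9, 0.1, -60.0]
force: [0.3, 0.2, -5.3]
opening: 0.0499
gripper_force: 30.0
```

```bash
python3 - <<'E'
from h import *
st()
plan([(530,-200,220,30,-100,40),(462,-249,200,62,-147,40),(452,-255,130,62,-147,40)])
E
```

```text
t 7.2 G [527.8  -0.8 198.2] ori [ 1.799e+02  1.000e-01 -6.000e+01] j [ 21.   9. -22.  -0. -60.   9.] F [ 0.34  0.23 -5.27] M [-0.051 -0.092 -0.03 ] Mtool_y 0.090 open 49.9 gf 30.0
 [90, 52, -12] [-1.03, 2.88, 3.91] 40 rows>=2.9
(530, -200, 220, 30, -100, 40) [103, 18, 16] [-1.03, 2.87, 3.91] 40 rows>=2.9
 [24, 35, 21] [-3.42, 3.02, 3.3] 40 rows>=3.3
(462, -249, 200, 62, -147, 40) [24, 21, 35] [-3.43, 3.02, 3.31] 40 rows>=3.3
(452, -255, 130, 62, -147, 40) [-56, 0, 43] [0.0, -0.0, -0.0] 40 rows>=1.4
```

arm_command --steps '[{"translation": [90,52,-12],"rotation": [-1.03,2.88,3.91],"claw": 40},{"translation": [90,52,-12],"rotation": [-1.03,2.88,3.91],"claw": 40},{"translation": [90,52,-12],"rotation": [-1.03,2.88,3.91],"claw": 40},{"translation": [90,52,-12],"rotation": [-1.03,2.88,3.91],"claw": 40}]'

```text
clock: 7.65
tool_pos: [0.5284, -0.1054, 0.1903]
orientation: [177.0, -15.1, -79.4]
force: [-0.2, 0.6, -5.4]
opening: 0.05
gripper_force: 30.0
```

arm_command --steps '[{"translation": [103,18,16],"rotation": [-1.03,2.87,3.91],"claw": 40},{"translation": [103,18,16],"rotation": [-1.03,2.87,3.91],"claw": 40},{"translation": [103,18,16],"rotation": [-1.03,2.87,3.91],"claw": 40},{"translation": [103,18,16],"rotation": [-1.03,2.87,3.91],"claw": 40}]'

```text
clock: 8.05
tool_pos: [0.5294, -0.2102, 0.2018]
orientation: [179.7, -30.0, -99.9]
force: [-0.5, 0.5, -5.7]
opening: 0.0498
gripper_force: 30.0
```

arm_command --steps '[{"translation": [24,35,21],"rotation": [-3.42,3.02,3.3],"claw": 40},{"translation": [24,35,21],"rotation": [-3.42,3.02,3.3],"claw": 40},{"translation": [24,35,21],"rotation": [-3.42,3.02,3.3],"claw": 40},{"translation": [24,35,21],"rotation": [-3.42,3.02,3.3],"claw": 40},{"translation": [24,35,21],"rotation": [-3.42,3.02,3.3],"claw": 40}]'

```text
clock: 8.55
tool_pos: [0.4909, -0.2332, 0.1952]
orientation: [174.7, -45.6, -119.5]
force: [0.0, 0.6, -5.2]
opening: 0.0499
gripper_force: 30.0
```

arm_command --steps '[{"translation": [24,21,35],"rotation": [-3.43,3.02,3.31],"claw": 40},{"translation": [24,21,35],"rotation": [-3.43,3.02,3.31],"claw": 40},{"translation": [24,21,35],"rotation": [-3.43,3.02,3.31],"claw": 40},{"translation": [24,21,35],"rotation": [-3.43,3.02,3.31],"claw": 40},{"translation": [24,21,35],"rotation": [-3.43,3.02,3.31],"claw": 40}]'

```text
clock: 9.05
tool_pos: [0.4491, -0.2575, 0.19]
orientation: [179.5, -61.7, -146.6]
force: [-0.5, -0.2, -4.0]
opening: 0.0502
gripper_force: 30.0
```

```bash
python3 - <<'E'
from h import *
st()
plan([(452,-255,130,62,-147,40),(452,-255,104,62,-147,40)])
im,d,w=snap("scene"); cv2.imwrite("pics/s2.png",cv2.resize(im[80:330,130:430,::-1],None,fx=2.4,fy=2.4))
E
```

```text
t 9.1 G [ 463.1 -248.5  199. ] ori [ 179.5  -61.7 -146.6] j [  8.  37. -14.  22. -98. -74.] F [-0.52 -0.15 -3.96] M [ 2.571 -3.972 -0.087] Mtool_y -4.731 open 50.2 gf 30.0
(452, -255, 130, 62, -147, 40) [-55, 0, 44] [0.04, 0.05, 0.04] 40 rows>=1.4
(452, -255, 104, 62, -147, 40) [-23, 0, 12] [-0.0, 0.0, -0.0] 40 rows>=0.5
```

View pics/s2.png

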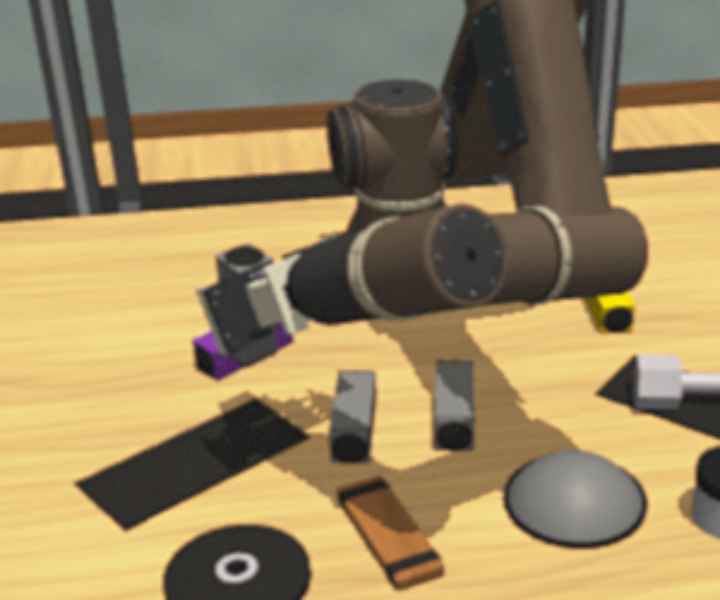

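The case (at (240,300) in the crop) hangs upright near the mat's near end, so I'll lower it.

arm_command --steps '[{"translation": [-55,0,44],"rotation": [0,0,0],"claw": 40},{"translation": [-55,0,44],"rotation": [0,0,0],"claw": 40},{"translation": [-55,0,44],"rotation": [0,0,0],"claw": 40}]'

```text
clock: 9.4
tool_pos: [0.4363, -0.2643, 0.1214]
orientation: [179.6, -61.9, -146.6]
force: [-0.8, -0.2, -4.0]
opening: 0.0498
gripper_force: 30.0
```

arm_command --steps '[{"translation": [-11,0,6],"rotation": [0,0,0],"claw": 40},{"translation": [-23,0,12],"rotation": [0,0,0],"claw": 40},{"translation": [-23,0,12],"rotation": [0,0,0],"claw": 40}]'

```text
clock: 9.7
tool_pos: [0.4381, -0.2642, 0.0956]
orientation: [180.0, -61.9, -147.1]
force: [-0.3, 0.1, -5.2]
opening: 0.0497
gripper_force: 30.0
```

```bash
python3 - <<'E'
from h import *
st()
im,d,w=snap("scene"); cv2.imwrite("pics/s3.png",cv2.resize(im[160:310,140:330,::-1],None,fx=4,fy=4))
# lowest visible case pixels
E
```

```text
t 9.7 G [ 452.2 -255.1  104.5] ori [ 180.   -61.9 -147.1] j [  8.  43. -18.  22. -89. -78.] F [-0.27  0.1  -5.2 ] M [ 2.519 -3.899 -0.064] Mtool_y -4.642 open 49.7 gf 30.0
```

View pics/s3.png

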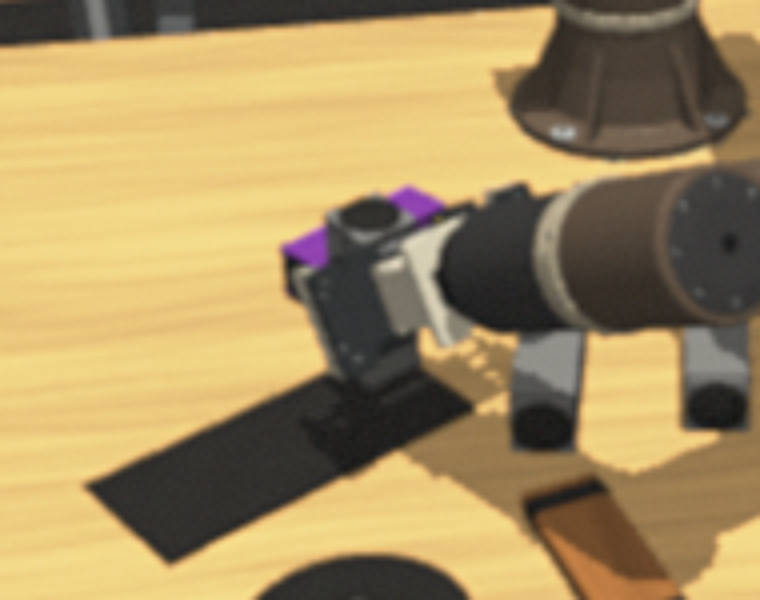

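Nearly down, with no contact yet. I'll go on in small steps.

arm_command --steps '[{"translation": [-2,0,1],"rotation": [0,0,0],"claw": 40},{"translation": [-3.5,0,2],"rotation": [0,0,0],"claw": 40},{"translation": [-3.5,0,2],"rotation": [0,0,0],"claw": 40}]'

```text
clock: 10.05
tool_pos: [0.438, -0.2646, 0.0923]
orientation: [-179.9, -61.9, -147.2]
force: [-1.0, 0.3, -4.7]
opening: 0.05
gripper_force: 30.0
```

arm_command --steps '[{"translation": [-1.8,0,1],"rotation": [0,0,0],"claw": 40},{"translation": [-1.8,0,1],"rotation": [0,0,0],"claw": 40}]'

```text
clock: 10.25
tool_pos: [0.4379, -0.2646, 0.0901]
orientation: [-179.9, -61.9, -147.2]
force: [-0.5, 0.1, -4.7]
opening: 0.0499
gripper_force: 30.0
```

arm_command --steps '[{"translation": [-1.8,0,1],"rotation": [0,0,0],"claw": 40},{"translation": [-1.8,0,1],"rotation": [0,0,0],"claw": 40}]'

```text
clock: 10.45
tool_pos: [0.4379, -0.2646, 0.088]
orientation: [-179.9, -61.9, -147.2]
force: [0.6, -0.5, -5.5]
opening: 0.0498
gripper_force: 30.0
```

arm_command --steps '[{"translation": [-1.8,0,1],"rotation": [0,0,0],"claw": 40},{"translation": [-1.8,0,1],"rotation": [0,0,0],"claw": 40}]'

```text
clock: 10.65
tool_pos: [0.438, -0.2648, 0.0867]
orientation: [-179.9, -62.0, -147.2]
force: [0.7, -0.1, 0.3]
opening: 0.0499
gripper_force: 30.0
```

arm_command --steps '[{"translation": [-1.8,0,1],"rotation": [0,0,0],"claw": 40},{"translation": [-1.8,0,1],"rotation": [0,0,0],"claw": 40}]'

```text
clock: 10.85
tool_pos: [0.4381, -0.2648, 0.0865]
orientation: [-179.8, -62.1, -147.2]
force: [1.2, 4.0, 10.1]
opening: 0.0499
gripper_force: 30.0
```

```bash
python3 - <<'E'
from h import *
st()
E
```

```text
t 10.8 G [ 452.2 -255.6   95.4] ori [-179.8  -62.1 -147.2] j [  8.  44. -18.  22. -88. -78.] F [ 1.21  4.04 10.08] M [ 0.851 -0.044 -0.969] Mtool_y -0.498 open 49.9 gf 30.0
```

Contact: +10 N, with the grasp point at z = 95.5 mm. I'll release and back off along the tool axis.

arm_command --steps '[{"translation": [1,0,0],"rotation": [0,0,0],"claw": 53},{"translation": [1,0,0],"rotation": [0,0,0],"claw": 58},{"translation": [1,0,0],"rotation": [0,0,0],"claw": 64},{"translation": [1,0,0],"rotation": [0,0,0],"claw": 66},{"translation": [1,0,0],"rotation": [0,0,0],"claw": 66}]'

```text
clock: 11.35
tool_pos: [0.4374, -0.265, 0.0849]
orientation: [-179.9, -61.9, -147.2]
force: [0.5, -0.2, -0.7]
opening: 0.0659
gripper_force: 0.0
```

arm_command --steps '[{"translation": [0,0,0],"rotation": [0,0,0],"claw": 66},{"translation": [0,0,-20],"rotation": [0,0,0],"claw": 66},{"translation": [0,0,-50],"rotation": [0,0,0],"claw": 66},{"translation": [0,0,-100],"rotation": [0,0,0],"claw": 66},{"translation": [0,0,-100],"rotation": [0,0,0],"claw": 66}]'

```text
clock: 11.85
tool_pos: [0.5169, -0.2152, 0.1341]
orientation: [-179.4, -61.6, -147.4]
force: [1.3, -0.1, 0.8]
opening: 0.0661
gripper_force: 0.0
```

```bash
python3 - <<'E'
from h import *
st()
im,d,w=snap("top","t3")
for r in ((.13,.17),(.042,.062)):
    m=((w[...,2]>r[0])&(w[...,2]<r[1])).astype(np.uint8); n,l,s,c=cv2.connectedComponentsWithStats(m)
    for i in range(1,n):
        if s[i,4]>150: print(r,c[i].round(),rect(w,l==i))
E
```

```text
t 11.8 G [ 530.9 -206.   143.1] ori [-179.4  -61.6 -147.4] j [ 11.  45.  -5.  20. -99. -76.] F [ 1.27 -0.14  0.76] M [ 1.684 -2.574  0.061] Mtool_y -3.076 open 66.1 gf 0.0
(0.13, 0.17) [427. 212.] (array([ 560.7, -236.4]), array([59.1, 23.2]), 24.9, np.float64(155.9))
(0.13, 0.17) [398. 232.] (array([ 512.2, -168.9]), array([53.2, 20.7]), 41.7, np.float64(156.3))
(0.13, 0.17) [440. 262.] (array([ 438.4, -264. ]), array([50.7, 50.6]), -57.1, np.float64(154.4))
(0.13, 0.17) [103. 296.] (array([373.9, 524. ]), array([66.5, 59.8]), -9.2, np.float64(142.1))
(0.13, 0.17) [ 35. 434.] (array([ 70.7, 659.2]), array([58.9, 26. ]), 89.0, np.float64(133.2))
(0.042, 0.062) [100. 196.] (array([634.8, 575.2]), array([145.8,  53.2]), 5.2, np.float64(51.2))
(0.042, 0.062) [330. 256.] (array([478.6,  -5.2]), array([147.2,  49.4]), -12.5, np.float64(51.0))
(0.042, 0.062) [379. 254.] (array([ 477.2, -135.3]), array([140.5,  50.7]), -10.9, np.float64(51.2))
(0.042, 0.062) [435. 336.] (array([ 269.6, -265.3]), array([145.6,  51.4]), -52.9, np.float64(51.4))
```

View pics/t3.png

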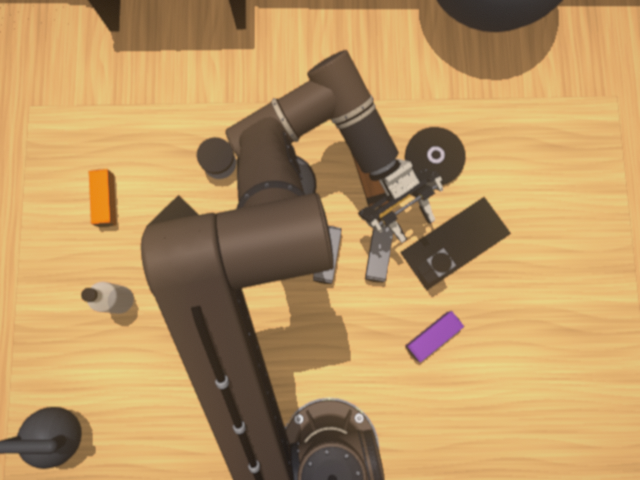

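Case A stands at (440,262), world (438,-264), with its top at 154 mm. Next I'll probe the right case (C), at world (478,-136), yaw -11.

```bash
python3 - <<'E'
from h import *
plan([(500,-160,190,25,-175,72),(478,-136,110,0,-191,72),(478,-136,30,0,-191,72)])
E
```

```text
[15, 29, -15] [-1.97, -3.59, 2.06] 72 rows>=2.7
(500, -160, 190, 25, -175, 72) [16, 29, -14] [-1.96, -3.59, 2.06] 72 rows>=2.7
(478, -136, 110, 0, -191, 72) [-24, 26, 79] [-0.7, -4.97, 3.15] 72 rows>=3.4
(478, -136, 30, 0, -191, 72) [0, 0, 80] [-0.0, 0.0, -0.0] 72 rows>=1.6
```

arm_command --steps '[{"translation": [15,29,-15],"rotation": [-1.97,-3.59,2.06],"claw": 72},{"translation": [15,29,-15],"rotation": [-1.97,-3.59,2.06],"claw": 72},{"translation": [15,29,-15],"rotation": [-1.97,-3.59,2.06],"claw": 72},{"translation": [15,29,-15],"rotation": [-1.97,-3.59,2.06],"claw": 72}]'

```text
clock: 12.3
tool_pos: [0.5008, -0.1905, 0.1544]
orientation: [-176.8, -43.1, -163.6]
force: [-0.5, -1.1, 0.0]
opening: 0.072
gripper_force: 0.0
```

arm_command --steps '[{"translation": [16,29,-14],"rotation": [-1.96,-3.59,2.06],"claw": 72},{"translation": [16,29,-14],"rotation": [-1.96,-3.59,2.06],"claw": 72},{"translation": [16,29,-14],"rotation": [-1.96,-3.59,2.06],"claw": 72},{"translation": [16,29,-14],"rotation": [-1.96,-3.59,2.06],"claw": 72}]'

```text
clock: 12.7
tool_pos: [0.4883, -0.1627, 0.1736]
orientation: [180.0, -25.1, -175.3]
force: [1.1, 0.2, 1.0]
opening: 0.072
gripper_force: 0.0
```

arm_command --steps '[{"translation": [-24,26,79],"rotation": [-0.7,-4.97,3.15],"claw": 72},{"translation": [-24,26,79],"rotation": [-0.7,-4.97,3.15],"claw": 72},{"translation": [-24,26,79],"rotation": [-0.7,-4.97,3.15],"claw": 72},{"translation": [-24,26,79],"rotation": [-0.7,-4.97,3.15],"claw": 72},{"translation": [-24,26,79],"rotation": [-0.7,-4.97,3.15],"claw": 72}]'

```text
clock: 13.2
tool_pos: [0.4721, -0.1368, 0.0898]
orientation: [-179.9, -0.4, 168.9]
force: [-0.1, -0.0, 0.5]
opening: 0.0722
gripper_force: 0.0
```

```bash
python3 - <<'E'
from h import *
st()
im,d,w=snap("scene")
m=(w[...,2]>.046)&(w[...,2]<.056)&(w[...,0]>.39)&(w[...,0]<.57)&(w[...,1]>-.19)&(w[...,1]<-.08); print(rect(w,m))
plan([(478,-136,30,0,-191,72)])
E
```

```text
t 13.2 G [ 472.2 -136.8  108.8] ori [-179.9   -0.4  168.9] j [   7.   12.  -32.    0.  -47. -108.] F [-0.14 -0.02  0.47] M [ 0.006 -0.231  0.046] Mtool_y -0.226 open 72.2 gf 0.0
(array([ 480.9, -136.8]), array([146.8,  50.3]), -11.0, np.float64(50.1))
(478, -136, 30, 0, -191, 72) [-5, 2, 79] [-0.03, -0.08, 0.0] 72 rows>=1.6
```

arm_command --steps '[{"translation": [-6,2,79],"rotation": [0,0,0],"claw": 72},{"translation": [-6,2,79],"rotation": [0,0,0],"claw": 72},{"translation": [-6,2,79],"rotation": [0,0,0],"claw": 40},{"translation": [-6,2,79],"rotation": [0,0,0],"claw": 40},{"translation": [-6,2,79],"rotation": [0,0,0],"claw": 40}]'

```text
clock: 13.75
tool_pos: [0.4825, -0.136, 0.0126]
orientation: [-179.9, -0.2, 168.9]
force: [0.2, 0.8, 0.9]
opening: 0.0532
gripper_force: 0.0
```

arm_command --steps '[{"translation": [0,0,0],"rotation": [0,0,0],"claw": 40},{"translation": [0,0,0],"rotation": [0,0,0],"claw": 40},{"translation": [0,0,0],"rotation": [0,0,0],"claw": 40},{"translation": [0,0,-20],"rotation": [0,0,0],"claw": 40},{"translation": [0,0,-30],"rotation": [0,0,0],"claw": 40}]'

```text
clock: 14.25
tool_pos: [0.4811, -0.1361, 0.0425]
orientation: [-179.9, -0.2, 168.9]
force: [1.0, 0.8, -6.1]
opening: 0.05
gripper_force: 30.0
```

```bash
python3 - <<'E'
from h import *
heavy(12)
E
```

```text
mean [-3.500e-02  7.900e-02 -4.918e+00  3.700e-02 -7.600e-02 -3.000e-03] sd [0.573 0.34  0.752 0.019 0.061 0.023]
t 14.8 G [ 481.3 -136.1   60.3] ori [-179.9   -0.3  168.9] j [   7.   16.  -34.   -0.  -40. -108.] F [ 0.86  0.31 -4.89] M [ 0.003 -0.073 -0.025] Mtool_y -0.071 open 50.0 gf 30.0
```

```bash
python3 - <<'E'
from h import *
heavy(12)
E
```

```text
mean [ 0.047 -0.011 -4.914  0.044 -0.064  0.005] sd [0.717 0.407 0.521 0.021 0.025 0.031]
t 15.4 G [ 481.5 -136.1   60.7] ori [-179.9   -0.2  168.9] j [   7.   16.  -34.   -0.  -40. -108.] F [-1.11 -0.41 -5.55] M [ 0.068 -0.036 -0.038] Mtool_y -0.022 open 49.6 gf 30.0
```

The reading is ambiguous next to the sensor's bias, so I'll set the case down and take the unloaded baseline at the same pose.

arm_command --steps '[{"translation": [0,0,16],"rotation": [0,0,0],"claw": 40},{"translation": [0,0,30],"rotation": [0,0,0],"claw": 40},{"translation": [0,0,30],"rotation": [0,0,0],"claw": 70},{"translation": [0,0,30],"rotation": [0,0,0],"claw": 70},{"translation": [0,0,30],"rotation": [0,0,0],"claw": 70}]'

```text
clock: 15.95
tool_pos: [0.4821, -0.1361, 0.0125]
orientation: [-179.9, -0.1, 168.9]
force: [0.0, 1.2, -0.8]
opening: 0.0669
gripper_force: 0.0
```

arm_command --steps '[{"translation": [0,0,0],"rotation": [0,0,0],"claw": 70},{"translation": [0,0,-30],"rotation": [0,0,0],"claw": 70},{"translation": [0,0,-30],"rotation": [0,0,0],"claw": 70},{"translation": [0,0,-30],"rotation": [0,0,0],"claw": 70},{"translation": [0,0,-30],"rotation": [0,0,0],"claw": 70}]'

```text
clock: 16.45
tool_pos: [0.4812, -0.136, 0.0415]
orientation: [-179.9, -0.2, 168.9]
force: [-0.1, 0.6, 0.3]
opening: 0.0699
gripper_force: 0.0
```

```bash
python3 - <<'E'
from h import *
heavy(12)
E
```

```text
mean [ 0.171 -0.131 -0.134  0.042 -0.199  0.002] sd [0.838 0.46  0.595 0.035 0.026 0.039]
t 17.1 G [ 481.4 -136.    60.6] ori [-179.9   -0.2  168.9] j [   7.   16.  -34.   -0.  -40. -108.] F [ 1.17 -0.27 -1.02] M [ 0.087 -0.174  0.   ] Mtool_y -0.154 open 69.9 gf 0.0
```

Loaded minus unloaded gives My = +0.13, so case C's heavy end is far (+x). Tool yaw 169 suits that. I'll regrasp at tilt -28, near its light end.

```bash
python3 - <<'E'
from h import *
plan([(470,-135,90,-14,-191,70),(466,-134,80,-28,-191,70),(466,-134,36,-28,-191,70),(466,-134,200,-28,-191,40),(490,-200,220,15,-175,40),(520,-328,200,62,-147,40),(511,-334,110,62,-147,40)])
E
```

```text
(470, -135, 90, -14, -191, 70) [7, -1, -30] [-0.02, -2.85, -0.02] 70 rows>=1.7
(466, -134, 80, -28, -191, 70) [2, 0, 8] [0.0, -2.8, -0.0] 70 rows>=1.6
(466, -134, 36, -28, -191, 70) [20, 0, 39] [0.0, 0.0, -0.0] 70 rows>=0.9
(466, -134, 200, -28, -191, 40) [-77, 0, -145] [0.0, 0.0, -0.0] 40 rows>=3.3
 [-14, -31, -3] [-0.18, 4.27, -1.63] 40 rows>=2.7
(490, -200, 220, 15, -175, 40) [-8, -32, -7] [-0.19, 4.28, -1.63] 40 rows>=2.7
 [-6, -69, 4] [1.79, 4.6, -2.25] 40 rows>=3.2
(520, -328, 200, 62, -147, 40) [5, -68, 15] [1.8, 4.61, -2.25] 40 rows>=3.2
(511, -334, 110, 62, -147, 40) [-75, 0, 51] [-0.0, -0.0, -0.0] 40 rows>=1.8
```

arm_command --steps '[{"translation": [7,-1,-30],"rotation": [0,-2.85,0],"claw": 70},{"translation": [7,-1,-30],"rotation": [0,-2.85,0],"claw": 70},{"translation": [7,-1,-30],"rotation": [0,-2.85,0],"claw": 70}]'

```text
clock: 17.35
tool_pos: [0.4669, -0.1364, 0.0686]
orientation: [-179.8, 13.8, 168.9]
force: [-0.3, -0.1, -1.0]
opening: 0.0699
gripper_force: 0.0
```

arm_command --steps '[{"translation": [2,0,8],"rotation": [0,-2.8,0],"claw": 70},{"translation": [2,0,8],"rotation": [0,-2.8,0],"claw": 70},{"translation": [2,0,8],"rotation": [0,-2.8,0],"claw": 70}]'

```text
clock: 17.65
tool_pos: [0.4841, -0.1634, 0.0958]
orientation: [176.2, 24.8, 168.9]
force: [-0.5, 0.9, -0.3]
opening: 0.0698
gripper_force: 0.0
```

arm_command --steps '[{"translation": [10,0,20],"rotation": [0,0,0],"claw": 70},{"translation": [20,0,39],"rotation": [0,0,0],"claw": 70},{"translation": [20,0,39],"rotation": [0,0,0],"claw": 40},{"translation": [20,0,39],"rotation": [0,0,0],"claw": 40},{"translation": [20,0,39],"rotation": [0,0,0],"claw": 40}]'

```text
clock: 18.15
tool_pos: [0.4827, -0.1597, 0.0572]
orientation: [174.7, 23.5, 169.2]
force: [-0.1, 0.4, 0.3]
opening: 0.0513
gripper_force: 0.0
```

arm_command --steps '[{"translation": [0,0,0],"rotation": [0,0,0],"claw": 40},{"translation": [0,0,0],"rotation": [0,0,0],"claw": 40},{"translation": [0,0,0],"rotation": [0,0,0],"claw": 40},{"translation": [0,0,0],"rotation": [0,0,0],"claw": 40}]'

```text
clock: 18.55
tool_pos: [0.4824, -0.1598, 0.0569]
orientation: [174.7, 23.5, 169.1]
force: [0.0, 0.3, 0.5]
opening: 0.0403
gripper_force: 0.0
```

```bash
python3 - <<'E'
from h import *
st()
plan([(466,-134,200,-28,-191,40)])
E
```

```text
t 18.6 G [ 474.7 -160.1   74.3] ori [174.7  23.5 169.1] j [   4.    7.  -57.   13.   -3. -116.] F [0.02 0.26 0.47] M [0.069 1.127 0.095] Mtool_y 1.128 open 40.3 gf 0.0
(466, -134, 200, -28, -191, 40) [-39, 33, -118] [1.07, -0.9, -0.02] 40 rows>=2.6
```

Reach limit: the arm would have to fold in too close, and the fingers closed above the case. I'll grip it at the middle, turn it end for end in place, and then do as with case A.

```bash
python3 - <<'E'
from h import *
plan([(481,-136,110,0,-191,72),(481,-136,30,0,-191,72),(481,-136,120,0,-191,40),(490,-136,130,0,-11,40),(490,-136,31,0,-11,40)])
E
```

```text
(481, -136, 110, 0, -191, 72) [-8, 26, -31] [1.05, 4.7, 0.24] 72 rows>=2.8
(481, -136, 30, 0, -191, 72) [0, 0, 80] [-0.0, -0.0, 0.0] 72 rows>=1.6
(481, -136, 120, 0, -191, 40) [0, 0, -90] [-0.0, -0.0, 0.0] 40 rows>=1.8
 [-2, 0, -2] [0.0, -0.0, -7.2] 40 rows>=4.2
 [-2, 0, -2] [0.0, 0.0, -7.2] 40 rows>=4.2
 [0, -2, -2] [0.0, 0.0, -7.2] 40 rows>=4.2
 [0, -2, -2] [0.0, 0.0, -7.2] 40 rows>=4.2
(490, -136, 130, 0, -11, 40) [1, -1, -2] [0.0, 0.0, -7.2] 40 rows>=4.2
(490, -136, 31, 0, -11, 40) [0, 0, 99] [0.0, 0.0, 0.0] 40 rows>=2.0
```

arm_command --steps '[{"translation": [-8,26,-31],"rotation": [1.05,4.7,0.24],"claw": 72},{"translation": [-8,26,-31],"rotation": [1.05,4.7,0.24],"claw": 72},{"translation": [-8,26,-31],"rotation": [1.05,4.7,0.24],"claw": 72},{"translation": [-8,26,-31],"rotation": [1.05,4.7,0.24],"claw": 72},{"translation": [-8,26,-31],"rotation": [1.05,4.7,0.24],"claw": 72}]'

```text
clock: 19.05
tool_pos: [0.4837, -0.1357, 0.0906]
orientation: [-180.0, -0.1, 169.0]
force: [0.2, 0.4, -0.2]
opening: 0.0706
gripper_force: 0.0
```

```bash
python3 - <<'E'
from h import *
st()
im,d,w=snap("scene")
for a,b in((-.19,-.08),(-.06,.05)):
  m=(w[...,2]>.046)&(w[...,2]<.056)&(w[...,0]>.39)&(w[...,0]<.57)&(w[...,1]>a)&(w[...,1]<b); print(rect(w,m))
plan([(481,-136,30,0,-191,72)])
E
```

```text
t 19.1 G [ 483.7 -135.7  109.6] ori [-1.80e+02 -1.00e-01  1.69e+02] j [   7.   12.  -31.   -0.  -47. -108.] F [ 0.24  0.41 -0.24] M [ 0.034 -0.128  0.027] Mtool_y -0.119 open 70.6 gf 0.0
(array([ 480.5, -136.4]), array([145.6,  49.9]), -11.2, np.float64(50.0))
(array([481.3,  -3.9]), array([148.6,  48.2]), -10.1, np.float64(50.3))
(481, -136, 30, 0, -191, 72) [1, 0, 79] [-0.0, -0.01, -0.0] 72 rows>=1.6
```

arm_command --steps '[{"translation": [1,0,79],"rotation": [0,0,0],"claw": 72},{"translation": [1,0,79],"rotation": [0,0,0],"claw": 72},{"translation": [1,0,79],"rotation": [0,0,0],"claw": 40},{"translation": [1,0,79],"rotation": [0,0,0],"claw": 40},{"translation": [1,0,79],"rotation": [0,0,0],"claw": 40}]'

```text
clock: 19.6
tool_pos: [0.4807, -0.1359, 0.0129]
orientation: [180.0, 0.1, 169.0]
force: [0.1, 0.4, 0.5]
opening: 0.0537
gripper_force: 0.0
```

arm_command --steps '[{"translation": [0,0,0],"rotation": [0,0,0],"claw": 40},{"translation": [0,0,0],"rotation": [0,0,0],"claw": 40},{"translation": [0,0,0],"rotation": [0,0,0],"claw": 40},{"translation": [0,0,-45],"rotation": [0,0,0],"claw": 40},{"translation": [0,0,-90],"rotation": [0,0,0],"claw": 40}]'

```text
clock: 20.1
tool_pos: [0.478, -0.1359, 0.1015]
orientation: [-179.9, -0.3, 169.0]
force: [2.3, 0.2, -4.7]
opening: 0.0495
gripper_force: 30.0
```

arm_command --steps '[{"translation": [0,0,0],"rotation": [0,0,-7.2],"claw": 40},{"translation": [0,0,0],"rotation": [0,0,-7.2],"claw": 40},{"translation": [0,0,0],"rotation": [0,0,-7.2],"claw": 40},{"translation": [0,0,0],"rotation": [0,0,-7.2],"claw": 40},{"translation": [0,0,0],"rotation": [0,0,-7.2],"claw": 40}]'

```text
clock: 20.6
tool_pos: [0.4792, -0.1358, 0.1015]
orientation: [180.0, -0.0, -154.8]
force: [0.5, -0.4, -5.0]
opening: 0.0502
gripper_force: 30.0
```

arm_command --steps '[{"translation": [0,0,0],"rotation": [0,0,-7.2],"claw": 40},{"translation": [0,0,0],"rotation": [0,0,-7.2],"claw": 40},{"translation": [0,0,0],"rotation": [0,0,-7.2],"claw": 40},{"translation": [0,0,0],"rotation": [0,0,-7.2],"claw": 40},{"translation": [0,0,0],"rotation": [0,0,-7.2],"claw": 40}]'

```text
clock: 21.1
tool_pos: [0.4795, -0.1358, 0.1013]
orientation: [179.9, -0.0, -119.0]
force: [-0.6, 0.1, -5.7]
opening: 0.0497
gripper_force: 30.0
```

arm_command --steps '[{"translation": [0,0,0],"rotation": [0,0,-7.2],"claw": 40},{"translation": [0,0,0],"rotation": [0,0,-7.2],"claw": 40},{"translation": [0,0,0],"rotation": [0,0,-7.2],"claw": 40},{"translation": [0,0,0],"rotation": [0,0,-7.2],"claw": 40},{"translation": [0,0,0],"rotation": [0,0,-7.2],"claw": 40}]'

```text
clock: 21.6
tool_pos: [0.4797, -0.1358, 0.1013]
orientation: [180.0, 0.0, -83.1]
force: [-0.5, -0.2, -5.3]
opening: 0.0495
gripper_force: 30.0
```

arm_command --steps '[{"translation": [0,0,0],"rotation": [0,0,-7.2],"claw": 40},{"translation": [0,0,0],"rotation": [0,0,-7.2],"claw": 40},{"translation": [0,0,0],"rotation": [0,0,-7.2],"claw": 40},{"translation": [0,0,0],"rotation": [0,0,-7.2],"claw": 40},{"translation": [0,0,0],"rotation": [0,0,-7.2],"claw": 40}]'

```text
clock: 22.1
tool_pos: [0.4798, -0.1358, 0.1013]
orientation: [180.0, 0.0, -47.2]
force: [0.1, -0.7, -5.1]
opening: 0.0496
gripper_force: 30.0
```

arm_command --steps '[{"translation": [0,0,0],"rotation": [0,0,-7.2],"claw": 40},{"translation": [0,0,0],"rotation": [0,0,-7.2],"claw": 40},{"translation": [0,0,0],"rotation": [0,0,-7.2],"claw": 40},{"translation": [0,0,0],"rotation": [0,0,-7.2],"claw": 40},{"translation": [0,0,0],"rotation": [0,0,-7.2],"claw": 40}]'

```text
clock: 22.6
tool_pos: [0.4799, -0.1358, 0.1013]
orientation: [-180.0, 0.0, -11.2]
force: [0.8, 0.5, -5.6]
opening: 0.0499
gripper_force: 30.0
```

```bash
python3 - <<'E'
from h import *
heavy(6)
plan([(490,-136,30,0,-11,40),(490,-136,30,0,-11,70),(490,-136,80,0,-11,70),(505,-139,80,-28,-11,70),(505,-139,36,-28,-11,70)])
E
```

```text
mean [ 1.630e-01  6.500e-02 -5.017e+00 -2.500e-02 -1.170e-01  1.000e-03] sd [0.553 0.138 0.455 0.041 0.028 0.01 ]
t 22.9 G [ 479.9 -135.9  120.3] ori [180.    0.  -11.2] j [  7.  11. -31.  -0. -48.  72.] F [-0.88  0.11 -4.78] M [-0.052 -0.117 -0.003] Mtool_y 0.125 open 50.2 gf 30.0
(490, -136, 30, 0, -11, 40) [10, -2, 90] [0.0, 0.01, -0.04] 40 rows>=1.8
(490, -136, 30, 0, -11, 70) [0, 0, 0] [0.0, -0.0, 0.0] 70 rows>=0.0
(490, -136, 80, 0, -11, 70) [0, 0, -50] [0.0, -0.0, 0.0] 70 rows>=1.0
(505, -139, 80, -28, -11, 70) [6, 0, -2] [0.0, -5.6, 0.0] 70 rows>=3.3
(505, -139, 36, -28, -11, 70) [21, 0, 39] [0.0, -0.0, -0.0] 70 rows>=0.9
```

At the unbiased yaw, My = -0.12, so the heavy end is now near, as intended.

arm_command --steps '[{"translation": [10,-2,45],"rotation": [0,0,0],"claw": 40},{"translation": [10,-2,80],"rotation": [0,0,0],"claw": 40},{"translation": [10,-2,90],"rotation": [0,0,0],"claw": 40},{"translation": [10,-2,90],"rotation": [0,0,0],"claw": 70},{"translation": [10,-2,90],"rotation": [0,0,0],"claw": 70}]'

```text
clock: 23.4
tool_pos: [0.4907, -0.1358, 0.0119]
orientation: [180.0, 0.0, -11.0]
force: [-0.2, 0.5, 0.8]
opening: 0.0604
gripper_force: 0.0
```

arm_command --steps '[{"translation": [0,0,0],"rotation": [0,0,0],"claw": 70},{"translation": [0,0,0],"rotation": [0,0,0],"claw": 70},{"translation": [0,0,-50],"rotation": [0,0,0],"claw": 70},{"translation": [0,0,-50],"rotation": [0,0,0],"claw": 70}]'

```text
clock: 23.8
tool_pos: [0.4937, -0.1359, 0.0663]
orientation: [-179.9, -0.4, -10.9]
force: [1.0, 0.4, 0.3]
opening: 0.0703
gripper_force: 0.0
```

arm_command --steps '[{"translation": [6,0,-2],"rotation": [0,-5.6,0],"claw": 70},{"translation": [6,0,-2],"rotation": [0,-5.6,0],"claw": 70},{"translation": [6,0,-2],"rotation": [0,-5.6,0],"claw": 70},{"translation": [6,0,-2],"rotation": [0,-5.6,0],"claw": 70},{"translation": [6,0,-2],"rotation": [0,-5.6,0],"claw": 70}]'

```text
clock: 24.3
tool_pos: [0.4966, -0.1373, 0.0616]
orientation: [180.0, 28.2, -11.1]
force: [-0.8, 1.3, -0.2]
opening: 0.07
gripper_force: 0.0
```

```bash
python3 - <<'E'
from h import *
st()
im,d,w=snap("scene")
m=(w[...,2]>.046)&(w[...,2]<.056)&(w[...,0]>.39)&(w[...,0]<.58)&(w[...,1]>-.19)&(w[...,1]<-.08); print(rect(w,m))
plan([(505,-139,36,-28,-11,70),(505,-139,200,-28,-11,40),(500,-190,220,10,-70,40),(530,-260,220,40,-110,40),(520,-328,200,62,-147,40),(511,-334,112,62,-147,40)])
E
```

```text
t 24.3 G [ 505.4 -139.    78.3] ori [180.   28.2 -11.1] j [  2.  32.  -7.  -6. -78.  80.] F [-0.82  1.29 -0.23] M [-0.324 -1.519  0.01 ] Mtool_y 1.553 open 70.0 gf 0.0
(array([ 499. , -138.4]), array([130.9,  49.9]), -10.8, np.float64(50.0))
(505, -139, 36, -28, -11, 70) [20, 0, 38] [0.0, 0.01, -0.01] 70 rows>=0.9
(505, -139, 200, -28, -11, 40) [-77, 0, -145] [0.0, 0.0, 0.0] 40 rows>=3.3
 [3, 27, -11] [0.94, 3.45, 5.93] 40 rows>=4.0
(500, -190, 220, 10, -70, 40) [19, 20, -11] [0.94, 3.46, 5.93] 40 rows>=4.0
 [41, 2, 5] [-1.71, 2.87, 3.66] 40 rows>=2.9
(530, -260, 220, 40, -110, 40) [36, -12, 14] [-1.71, 2.88, 3.67] 40 rows>=2.9
 [22, -2, 28] [-2.89, 2.12, 2.34] 40 rows>=2.5
(520, -328, 200, 62, -147, 40) [15, -13, 29] [-2.89, 2.12, 2.34] 40 rows>=2.5
(511, -334, 112, 62, -147, 40) [-73, 0, 51] [-0.0, 0.0, 0.0] 40 rows>=1.8
```

arm_command --steps '[{"translation": [10,0,19],"rotation": [0,0,0],"claw": 70},{"translation": [20,0,38],"rotation": [0,0,0],"claw": 70},{"translation": [20,0,38],"rotation": [0,0,0],"claw": 40},{"translation": [20,0,38],"rotation": [0,0,0],"claw": 40},{"translation": [20,0,38],"rotation": [0,0,0],"claw": 40}]'

```text
clock: 24.85
tool_pos: [0.4964, -0.137, 0.022]
orientation: [-180.0, 27.9, -11.0]
force: [0.6, -0.5, 0.4]
opening: 0.0513
gripper_force: 0.0
```

arm_command --steps '[{"translation": [0,0,0],"rotation": [0,0,0],"claw": 40},{"translation": [0,0,0],"rotation": [0,0,0],"claw": 40},{"translation": [0,0,0],"rotation": [0,0,0],"claw": 40},{"translation": [0,0,0],"rotation": [0,0,0],"claw": 40}]'

```text
clock: 25.25
tool_pos: [0.4965, -0.137, 0.022]
orientation: [-180.0, 27.9, -11.0]
force: [0.1, 1.0, 7.6]
opening: 0.0494
gripper_force: 30.0
```

arm_command --steps '[{"translation": [-77,0,-145],"rotation": [0,0,0],"claw": 40},{"translation": [-77,0,-145],"rotation": [0,0,0],"claw": 40},{"translation": [-77,0,-145],"rotation": [0,0,0],"claw": 40},{"translation": [-77,0,-145],"rotation": [0,0,0],"claw": 40}]'

```text
clock: 25.65
tool_pos: [0.4984, -0.1375, 0.19]
orientation: [-180.0, 27.5, -10.9]
force: [1.1, -0.1, -4.4]
opening: 0.0499
gripper_force: 30.0
```

arm_command --steps '[{"translation": [3,27,-11],"rotation": [0.94,3.45,5.93],"claw": 40},{"translation": [3,27,-11],"rotation": [0.94,3.45,5.93],"claw": 40},{"translation": [3,27,-11],"rotation": [0.94,3.45,5.93],"claw": 40},{"translation": [3,27,-11],"rotation": [0.94,3.45,5.93],"claw": 40},{"translation": [3,27,-11],"rotation": [0.94,3.45,5.93],"claw": 40}]'

```text
clock: 26.15
tool_pos: [0.4968, -0.1645, 0.1935]
orientation: [175.0, 8.9, -41.5]
force: [0.4, 0.4, -3.9]
opening: 0.05
gripper_force: 30.0
```

arm_command --steps '[{"translation": [19,20,-11],"rotation": [0.94,3.46,5.93],"claw": 40},{"translation": [19,20,-11],"rotation": [0.94,3.46,5.93],"claw": 40},{"translation": [19,20,-11],"rotation": [0.94,3.46,5.93],"claw": 40},{"translation": [19,20,-11],"rotation": [0.94,3.46,5.93],"claw": 40},{"translation": [19,20,-11],"rotation": [0.94,3.46,5.93],"claw": 40}]'

```text
clock: 26.65
tool_pos: [0.499, -0.1924, 0.2013]
orientation: [179.8, -10.0, -70.0]
force: [-0.1, -0.5, -5.1]
opening: 0.0494
gripper_force: 30.0
```

```bash
python3 - <<'E'
from h import *
st()
plan([(530,-260,220,40,-110,40),(520,-328,200,62,-147,40),(511,-334,112,62,-147,40)])
E
```

```text
t 26.6 G [ 498.  -189.3  220. ] ori [179.8 -10.  -70. ] j [  7.   5. -29.  12. -55.   6.] F [-0.12 -0.51 -5.1 ] M [0.83  0.364 0.008] Mtool_y -0.904 open 49.4 gf 30.0
 [41, 1, 5] [-1.69, 2.87, 3.67] 40 rows>=2.9
(530, -260, 220, 40, -110, 40) [37, -14, 15] [-1.69, 2.87, 3.67] 40 rows>=2.9
 [22, -2, 27] [-2.89, 2.12, 2.34] 40 rows>=2.5
(520, -328, 200, 62, -147, 40) [15, -13, 29] [-2.89, 2.12, 2.34] 40 rows>=2.5
(511, -334, 112, 62, -147, 40) [-73, 0, 51] [-0.0, 0.0, 0.0] 40 rows>=1.8
```

arm_command --steps '[{"translation": [41,1,5],"rotation": [-1.69,2.87,3.67],"claw": 40},{"translation": [41,1,5],"rotation": [-1.69,2.87,3.67],"claw": 40},{"translation": [41,1,5],"rotation": [-1.69,2.87,3.67],"claw": 40},{"translation": [41,1,5],"rotation": [-1.69,2.87,3.67],"claw": 40}]'

```text
clock: 27.05
tool_pos: [0.5149, -0.2316, 0.2028]
orientation: [176.7, -25.1, -88.5]
force: [-0.1, 0.5, -5.1]
opening: 0.0497
gripper_force: 30.0
```

arm_command --steps '[{"translation": [37,-14,15],"rotation": [-1.69,2.87,3.67],"claw": 40},{"translation": [37,-14,15],"rotation": [-1.69,2.87,3.67],"claw": 40},{"translation": [37,-14,15],"rotation": [-1.69,2.87,3.67],"claw": 40},{"translation": [37,-14,15],"rotation": [-1.69,2.87,3.67],"claw": 40}]'

```text
clock: 27.45
tool_pos: [0.5295, -0.2715, 0.2035]
orientation: [179.5, -40.0, -109.6]
force: [0.3, 1.1, -5.8]
opening: 0.0495
gripper_force: 30.0
```

arm_command --steps '[{"translation": [22,-2,27],"rotation": [-2.89,2.12,2.34],"claw": 40},{"translation": [22,-2,27],"rotation": [-2.89,2.12,2.34],"claw": 40},{"translation": [22,-2,27],"rotation": [-2.89,2.12,2.34],"claw": 40},{"translation": [22,-2,27],"rotation": [-2.89,2.12,2.34],"claw": 40}]'

```text
clock: 27.85
tool_pos: [0.5198, -0.3049, 0.1969]
orientation: [176.5, -50.7, -125.7]
force: [-0.3, -0.5, -5.3]
opening: 0.0497
gripper_force: 30.0
```

arm_command --steps '[{"translation": [15,-13,29],"rotation": [-2.89,2.12,2.34],"claw": 40},{"translation": [15,-13,29],"rotation": [-2.89,2.12,2.34],"claw": 40},{"translation": [15,-13,29],"rotation": [-2.89,2.12,2.34],"claw": 40},{"translation": [15,-13,29],"rotation": [-2.89,2.12,2.34],"claw": 40}]'

```text
clock: 28.25
tool_pos: [0.509, -0.3385, 0.1901]
orientation: [179.2, -61.7, -146.3]
force: [-1.0, 0.1, -5.8]
opening: 0.0497
gripper_force: 30.0
```

```bash
python3 - <<'E'
from h import *
st()
plan([(511,-334,106,62,-147,40)])
im,d,w=snap("scene","s4")
m=(w[...,2]>.13)&(w[...,2]<.17)&(w[...,0]>.38)&(w[...,0]<.48)&(w[...,1]<-.2)&(w[...,1]>-.32); print(m.sum(),rect(w,m))
cv2.imwrite("pics/s4.png",cv2.resize(im[120:320,140:400,::-1],None,fx=3,fy=3))
E
```

```text
t 28.2 G [ 523.1 -329.5  199.1] ori [ 179.2  -61.7 -146.3] j [   1.   42.   -5.   28. -100.  -68.] F [-1.04  0.13 -5.76] M [ 2.635 -4.005  0.042] Mtool_y -4.793 open 49.7 gf 30.0
(511, -334, 106, 62, -147, 40) [-76, 2, 55] [0.03, 0.06, 0.07] 40 rows>=1.9
0 (array([0., 0.]), array([0., 0.]), 0.0, np.float64(nan))
  return _methods._mean(a, axis=axis, dtype=dtype,
  ret = ret.dtype.type(ret / rcount)
```

View pics/s4.png

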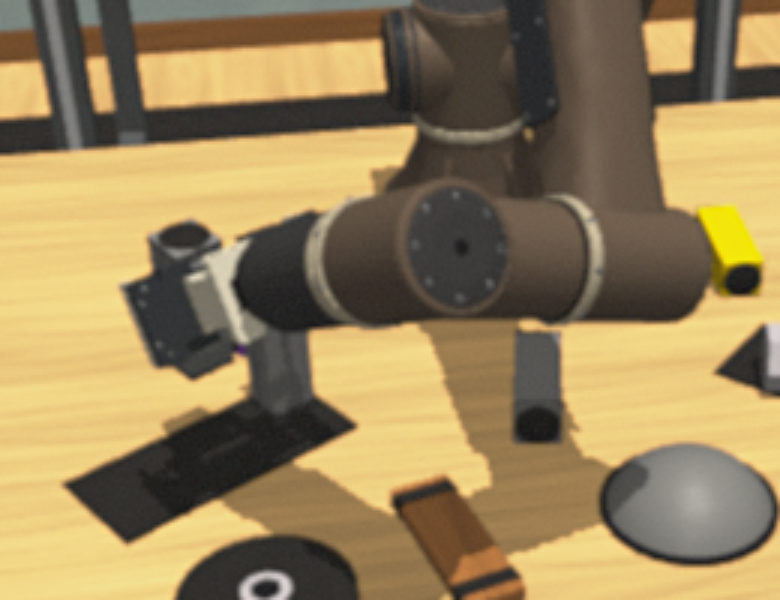

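Case A stands at (280,355) in the crop and case C is held upright over the mat's middle at (190,300), so I'll lower it.

arm_command --steps '[{"translation": [-76,2,55],"rotation": [0,0,0],"claw": 40},{"translation": [-76,2,55],"rotation": [0,0,0],"claw": 40},{"translation": [-76,2,55],"rotation": [0,0,0],"claw": 40},{"translation": [-76,2,55],"rotation": [0,0,0],"claw": 40}]'

```text
clock: 28.7
tool_pos: [0.4979, -0.3428, 0.1009]
orientation: [179.9, -61.7, -146.7]
force: [0.6, 0.2, -3.1]
opening: 0.0498
gripper_force: 30.0
```

arm_command --steps '[{"translation": [-1.8,0,1],"rotation": [0,0,0],"claw": 40},{"translation": [-3.5,0,2],"rotation": [0,0,0],"claw": 40},{"translation": [-3.5,0,2],"rotation": [0,0,0],"claw": 40}]'

```text
clock: 29.0
tool_pos: [0.4981, -0.3428, 0.0965]
orientation: [-179.8, -61.7, -147.1]
force: [-0.2, -0.3, -3.9]
opening: 0.0498
gripper_force: 30.0
```

arm_command --steps '[{"translation": [-1.8,0,1],"rotation": [0,0,0],"claw": 40},{"translation": [-1.8,0,1],"rotation": [0,0,0],"claw": 40}]'

```text
clock: 29.2
tool_pos: [0.4974, -0.343, 0.0934]
orientation: [-179.9, -61.8, -147.0]
force: [0.4, 0.3, -5.6]
opening: 0.0497
gripper_force: 30.0
```

arm_command --steps '[{"translation": [-1.8,0,1],"rotation": [0,0,0],"claw": 40},{"translation": [-1.8,0,1],"rotation": [0,0,0],"claw": 40}]'

```text
clock: 29.4
tool_pos: [0.4972, -0.343, 0.0909]
orientation: [-180.0, -61.8, -147.0]
force: [-0.1, -1.1, -4.8]
opening: 0.0498
gripper_force: 30.0
```

arm_command --steps '[{"translation": [-1.8,0,1],"rotation": [0,0,0],"claw": 40},{"translation": [-1.8,0,1],"rotation": [0,0,0],"claw": 40}]'

```text
clock: 29.6
tool_pos: [0.4972, -0.343, 0.0888]
orientation: [-180.0, -61.8, -147.0]
force: [-0.1, -0.0, -5.2]
opening: 0.0494
gripper_force: 30.0
```

arm_command --steps '[{"translation": [-1.8,0,1],"rotation": [0,0,0],"claw": 40},{"translation": [-1.8,0,1],"rotation": [0,0,0],"claw": 40}]'

```text
clock: 29.8
tool_pos: [0.4972, -0.343, 0.0868]
orientation: [-180.0, -61.8, -147.0]
force: [-0.5, 0.4, -5.4]
opening: 0.05
gripper_force: 30.0
```

arm_command --steps '[{"translation": [-0.9,0,0.5],"rotation": [0,0,0],"claw": 40},{"translation": [-0.9,0,0.5],"rotation": [0,0,0],"claw": 40}]'

```text
clock: 30.0
tool_pos: [0.4973, -0.343, 0.0864]
orientation: [-179.9, -61.8, -147.0]
force: [0.5, 0.3, -3.2]
opening: 0.0497
gripper_force: 30.0
```

arm_command --steps '[{"translation": [-0.9,0,0.5],"rotation": [0,0,0],"claw": 40},{"translation": [-0.9,0,0.5],"rotation": [0,0,0],"claw": 40}]'

```text
clock: 30.2
tool_pos: [0.4974, -0.343, 0.0863]
orientation: [-179.9, -61.9, -147.0]
force: [-0.4, 3.4, 5.2]
opening: 0.0501
gripper_force: 30.0
```

arm_command --steps '[{"translation": [-0.9,0,0.5],"rotation": [0,0,0],"claw": 40},{"translation": [-0.9,0,0.5],"rotation": [0,0,0],"claw": 40}]'

```text
clock: 30.4
tool_pos: [0.4974, -0.343, 0.0863]
orientation: [-179.8, -61.9, -147.1]
force: [1.0, 5.2, 10.3]
opening: 0.0495
gripper_force: 30.0
```

Contact at the same height as before. I'll release, back off, rise, and head back to probe case B.

arm_command --steps '[{"translation": [1,0,0],"rotation": [0,0,0],"claw": 53},{"translation": [1,0,0],"rotation": [0,0,0],"claw": 58},{"translation": [1,0,0],"rotation": [0,0,0],"claw": 64},{"translation": [1,0,0],"rotation": [0,0,0],"claw": 66},{"translation": [1,0,0],"rotation": [0,0,0],"claw": 66}]'

```text
clock: 30.9
tool_pos: [0.4968, -0.3434, 0.0848]
orientation: [-179.9, -61.8, -147.0]
force: [0.5, -0.5, 0.1]
opening: 0.0655
gripper_force: 0.0
```

arm_command --steps '[{"translation": [0,0,0],"rotation": [0,0,0],"claw": 66},{"translation": [0,0,-20],"rotation": [0,0,0],"claw": 66},{"translation": [0,0,-50],"rotation": [0,0,0],"claw": 66},{"translation": [0,0,-100],"rotation": [0,0,0],"claw": 66},{"translation": [0,0,-100],"rotation": [0,0,0],"claw": 66}]'

```text
clock: 31.4
tool_pos: [0.5761, -0.2932, 0.1346]
orientation: [-179.3, -61.5, -147.3]
force: [1.7, 0.1, 0.3]
opening: 0.0659
gripper_force: 0.0
```

```bash
cat >> h.py <<'E'
def find(n="top",name=None):
    im,d,w=snap(n,name)
    for r in ((.13,.17),(.042,.062)):
        m=((w[...,2]>r[0])&(w[...,2]<r[1])&(w[...,1]<.3)&(w[...,1]>-.5)&(w[...,0]>.3)&(w[...,0]<.75)).astype(np.uint8); k,l,s,c=cv2.connectedComponentsWithStats(m)
        for i in range(1,k):
            if s[i,4]>150: print(r,c[i].round(),rect(w,l==i))
E
python3 - <<'E'
from h import *
st(); find()
plan([(540,-230,220,40,-110,72),(500,-110,200,0,-60,72),(481,-4,120,0,-11,72)])
E
```

```text
t 31.4 G [ 590.  -284.   143.6] ori [-179.3  -61.5 -147.3] j [   4.   50.    4.   26. -101.  -70.] F [1.72 0.11 0.28] M [ 1.668 -2.637  0.072] Mtool_y -3.120 open 65.9 gf 0.0
(0.13, 0.17) [458. 186.] (array([ 619.3, -314.3]), array([59.4, 22.9]), 22.7, np.float64(156.5))
(0.13, 0.17) [431. 207.] (array([ 571.5, -246.1]), array([52.1, 21. ]), 40.0, np.float64(155.8))
(0.13, 0.17) [472. 237.] (array([ 497.7, -343. ]), array([52.5, 50.7]), -57.2, np.float64(154.1))
(0.13, 0.17) [441. 263.] (array([ 436.2, -265.6]), array([51.1, 50.7]), -61.3, np.float64(154.4))
(0.042, 0.062) [325. 267.] (array([445.1,   2.8]), array([76.5, 49.8]), -10.9, np.float64(51.2))
(0.042, 0.062) [449. 318.] (array([ 316. , -296.9]), array([64. , 30.5]), -88.3, np.float64(51.3))
 [33, 32, -16] [2.86, -2.09, -2.35] 72 rows>=2.5
(540, -230, 220, 40, -110, 72) [21, 32, -29] [2.86, -2.1, -2.35] 72 rows>=2.5
 [-50, 39, -27] [1.74, -3.74, -4.79] 72 rows>=3.7
(500, -110, 200, 0, -60, 72) [-68, 12, -10] [1.74, -3.74, -4.79] 72 rows>=3.7
 [-50, -18, 40] [-0.0, 0.0, -4.9] 72 rows>=2.9
(481, -4, 120, 0, -11, 72) [-39, -38, 40] [-0.0, 0.0, -4.9] 72 rows>=2.9
```

Both cases stand, at (436,-266) and (498,-343), tops at 154 mm.

arm_command --steps '[{"translation": [33,32,-16],"rotation": [2.86,-2.09,-2.35],"claw": 72},{"translation": [33,32,-16],"rotation": [2.86,-2.09,-2.35],"claw": 72},{"translation": [33,32,-16],"rotation": [2.86,-2.09,-2.35],"claw": 72},{"translation": [33,32,-16],"rotation": [2.86,-2.09,-2.35],"claw": 72}]'

```text
clock: 31.85
tool_pos: [0.5508, -0.2689, 0.1698]
orientation: [177.1, -50.9, -126.2]
force: [0.1, 0.1, 1.5]
opening: 0.0719
gripper_force: 0.0
```

arm_command --steps '[{"translation": [21,32,-29],"rotation": [2.86,-2.1,-2.35],"claw": 72},{"translation": [21,32,-29],"rotation": [2.86,-2.1,-2.35],"claw": 72},{"translation": [21,32,-29],"rotation": [2.86,-2.1,-2.35],"claw": 72},{"translation": [21,32,-29],"rotation": [2.86,-2.1,-2.35],"claw": 72}]'

```text
clock: 32.25
tool_pos: [0.5322, -0.2433, 0.2051]
orientation: [179.8, -40.0, -110.1]
force: [0.3, -0.8, 0.3]
opening: 0.0718
gripper_force: 0.0
```

arm_command --steps '[{"translation": [-50,39,-27],"rotation": [1.74,-3.74,-4.79],"claw": 72},{"translation": [-50,39,-27],"rotation": [1.74,-3.74,-4.79],"claw": 72},{"translation": [-50,39,-27],"rotation": [1.74,-3.74,-4.79],"claw": 72},{"translation": [-50,39,-27],"rotation": [1.74,-3.74,-4.79],"claw": 72},{"translation": [-50,39,-27],"rotation": [1.74,-3.74,-4.79],"claw": 72}]'

```text
clock: 32.75
tool_pos: [0.5162, -0.1778, 0.1939]
orientation: [175.1, -19.8, -83.6]
force: [0.3, -0.5, 0.2]
opening: 0.0719
gripper_force: 0.0
```

arm_command --steps '[{"translation": [-68,12,-10],"rotation": [1.74,-3.74,-4.79],"claw": 72},{"translation": [-68,12,-10],"rotation": [1.74,-3.74,-4.79],"claw": 72},{"translation": [-68,12,-10],"rotation": [1.74,-3.74,-4.79],"claw": 72},{"translation": [-68,12,-10],"rotation": [1.74,-3.74,-4.79],"claw": 72},{"translation": [-68,12,-10],"rotation": [1.74,-3.74,-4.79],"claw": 72}]'

```text
clock: 33.25
tool_pos: [0.498, -0.112, 0.18]
orientation: [179.7, 0.3, -60.3]
force: [0.5, 0.0, -0.1]
opening: 0.0722
gripper_force: 0.0
```

arm_command --steps '[{"translation": [-50,-18,40],"rotation": [0,0,-4.9],"claw": 72},{"translation": [-50,-18,40],"rotation": [0,0,-4.9],"claw": 72},{"translation": [-50,-18,40],"rotation": [0,0,-4.9],"claw": 72},{"translation": [-50,-18,40],"rotation": [0,0,-4.9],"claw": 72}]'

```text
clock: 33.65
tool_pos: [0.4875, -0.0586, 0.1392]
orientation: [179.6, 0.3, -35.8]
force: [0.0, -0.2, 0.1]
opening: 0.0719
gripper_force: 0.0
```

arm_command --steps '[{"translation": [-39,-38,40],"rotation": [0,0,-4.9],"claw": 72},{"translation": [-39,-38,40],"rotation": [0,0,-4.9],"claw": 72},{"translation": [-39,-38,40],"rotation": [0,0,-4.9],"claw": 72},{"translation": [-39,-38,40],"rotation": [0,0,-4.9],"claw": 72}]'

```text
clock: 34.05
tool_pos: [0.4782, -0.0049, 0.0998]
orientation: [179.9, 0.3, -11.4]
force: [0.6, 0.8, -0.6]
opening: 0.072
gripper_force: 0.0
```

```bash
python3 - <<'E'
from h import *
heavy(6); find("scene")
plan([(481,-4,30,0,-11,72)])
E
```

```text
mean [-0.284  0.217  0.337 -0.017 -0.039 -0.002] sd [0.36  0.205 0.331 0.017 0.03  0.03 ]
t 34.4 G [478.6  -5.3 119.6] ori [180.    0.2 -11.4] j [ 23.   9. -33.  -0. -48.  56.] F [-0.29  0.18  0.36] M [-0.017  0.007 -0.05 ] Mtool_y -0.004 open 72.1 gf 0.0
(0.13, 0.17) [230. 217.] (array([ 439.6, -266.3]), array([56.2, 52.2]), 26.9, np.float64(150.4))
(0.13, 0.17) [202. 230.] (array([ 493.3, -345.5]), array([56.4, 54.1]), 32.6, np.float64(150.4))
(0.042, 0.062) [318. 243.] (array([481.3,  -5.4]), array([145.7,  48.3]), -11.4, np.float64(50.2))
(0.042, 0.062) [370. 277.] (array([673.7, 105.6]), array([96.9, 91.6]), 49.6, np.float64(49.1))
(481, -4, 30, 0, -11, 72) [3, -2, 90] [0.0, 0.05, -0.07] 72 rows>=1.8
```

arm_command --steps '[{"translation": [3,0,90],"rotation": [0,0,0],"claw": 72},{"translation": [3,0,90],"rotation": [0,0,0],"claw": 72},{"translation": [3,0,90],"rotation": [0,0,0],"claw": 40},{"translation": [3,0,90],"rotation": [0,0,0],"claw": 40},{"translation": [3,0,90],"rotation": [0,0,0],"claw": 40}]'

```text
clock: 34.9
tool_pos: [0.4823, -0.0052, 0.0122]
orientation: [-180.0, 0.1, -11.2]
force: [0.2, 0.3, 1.0]
opening: 0.0536
gripper_force: 0.0
```

arm_command --steps '[{"translation": [0,0,0],"rotation": [0,0,0],"claw": 40},{"translation": [0,0,0],"rotation": [0,0,0],"claw": 40},{"translation": [0,0,0],"rotation": [0,0,0],"claw": 40},{"translation": [0,0,-45],"rotation": [0,0,0],"claw": 40},{"translation": [0,0,-90],"rotation": [0,0,0],"claw": 40}]'

```text
clock: 35.4
tool_pos: [0.4796, -0.006, 0.1009]
orientation: [179.9, 0.4, -11.2]
force: [1.6, 0.7, -4.8]
opening: 0.05
gripper_force: 30.0
```

```bash
python3 - <<'E'
from h import *
heavy(4); heavy(10)
E
```

```text
mean [ 0.885  0.512 -3.121 -0.03  -0.372  0.021] sd [1.461 0.484 3.799 0.082 0.308 0.017]
t 35.6 G [481.4  -5.3 120.5] ori [-1.799e+02  1.000e-01 -1.120e+01] j [ 23.  10. -33.  -0. -48.  56.] F [-0.16  0.99 -5.54] M [-0.118 -0.038  0.003] Mtool_y 0.060 open 49.9 gf 30.0
mean [-0.21  -0.226 -5.085 -0.053 -0.162 -0.009] sd [0.372 0.294 0.408 0.032 0.051 0.03 ]
t 36.1 G [481.1  -5.7 118.8] ori [179.9   0.3 -11.2] j [ 23.  10. -33.  -0. -48.  56.] F [-0.26 -0.66 -4.63] M [-0.017 -0.227 -0.048] Mtool_y 0.226 open 49.9 gf 30.0
```

The forces jumped briefly, so the grip probably slackened. I'll check how the case hangs.

```bash
python3 - <<'E'
from h import *
im,d,w=snap("scene"); cv2.imwrite("pics/s5.png",cv2.resize(im[150:300,240:420,::-1],None,fx=4,fy=4))
m=(w[...,0]>.39)&(w[...,0]<.58)&(abs(w[...,1])<.035)&(w[...,2]>.015)&(w[...,2]<.3)
p=w[m]
for a in np.arange(.39,.58,.02):
    q=p[(p[:,0]>a)&(p[:,0]<a+.02)]; print(round(a,2),len(q),(np.percentile(q[:,2],[2,50,98])*1000).round() if len(q) else '')
E
```

```text
0.39 11 [134. 136. 139.]
0.41 37 [134. 137. 140.]
0.43 21 [132. 137. 190.]
0.45 84 [134. 138. 211.]
0.47 87 [111. 138. 271.]
0.49 555 [112. 212. 281.]
0.51 449 [136. 250. 298.]
0.53 179 [ 91. 126. 182.]
0.55 66 [ 96. 116. 136.]
0.57 0
```

View pics/s5.png

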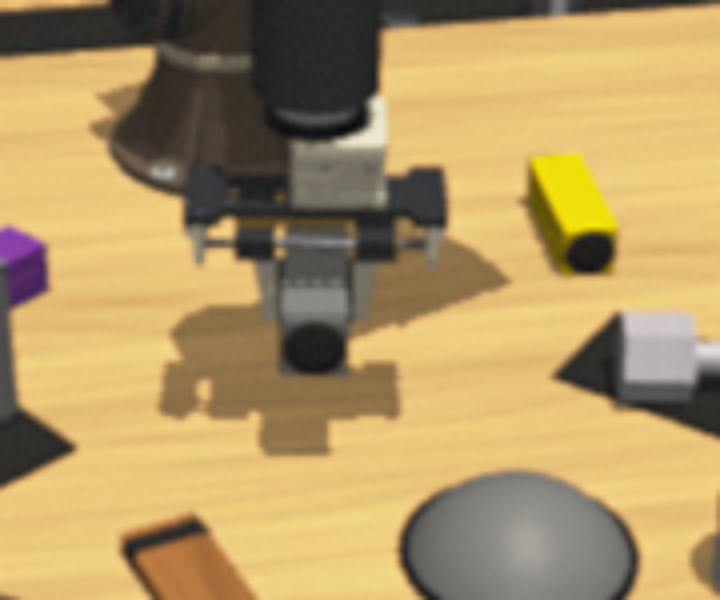

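The case is still held, nearly level with the near end about 2 degrees lower, and the moment agrees that the heavy end is near. I'll set it down a little farther out and regrasp with the tilt.

```bash
python3 - <<'E'
from h import *
plan([(496,-7,32,0,-11,40),(496,-7,32,0,-11,70),(496,-7,82,0,-11,70),(511,-10,80,-28,-11,70)])
E
```

```text
(496, -7, 32, 0, -11, 40) [15, -2, 87] [0.01, 0.06, -0.03] 40 rows>=1.8
(496, -7, 32, 0, -11, 70) [0, 0, 0] [-0.0, -0.0, -0.0] 70 rows>=0.0
(496, -7, 82, 0, -11, 70) [0, 0, -50] [-0.0, -0.0, -0.0] 70 rows>=1.0
(511, -10, 80, -28, -11, 70) [7, 0, 0] [-0.0, -5.6, -0.0] 70 rows>=3.3
```

arm_command --steps '[{"translation": [15,-2,45],"rotation": [0,0,0],"claw": 40},{"translation": [15,-2,75],"rotation": [0,0,0],"claw": 40},{"translation": [15,-2,87],"rotation": [0,0,0],"claw": 40},{"translation": [15,-2,87],"rotation": [0,0,0],"claw": 70},{"translation": [15,-2,87],"rotation": [0,0,0],"claw": 70}]'

```text
clock: 36.65
tool_pos: [0.4966, -0.0064, 0.0135]
orientation: [180.0, 0.2, -11.1]
force: [0.3, -0.6, 0.3]
opening: 0.0605
gripper_force: 0.0
```

arm_command --steps '[{"translation": [0,0,0],"rotation": [0,0,0],"claw": 70},{"translation": [0,0,0],"rotation": [0,0,0],"claw": 70},{"translation": [0,0,-50],"rotation": [0,0,0],"claw": 70},{"translation": [0,0,-50],"rotation": [0,0,0],"claw": 70}]'

```text
clock: 37.05
tool_pos: [0.4999, -0.0056, 0.0684]
orientation: [-179.8, -0.2, -11.1]
force: [0.7, 0.6, -0.8]
opening: 0.0699
gripper_force: 0.0
```

arm_command --steps '[{"translation": [7,0,0],"rotation": [0,-5.6,0],"claw": 70},{"translation": [7,0,0],"rotation": [0,-5.6,0],"claw": 70},{"translation": [7,0,0],"rotation": [0,-5.6,0],"claw": 70},{"translation": [7,0,0],"rotation": [0,-5.6,0],"claw": 70},{"translation": [7,0,0],"rotation": [0,-5.6,0],"claw": 70}]'

```text
clock: 37.55
tool_pos: [0.504, -0.0084, 0.0617]
orientation: [179.9, 28.4, -11.3]
force: [-1.3, -0.4, -0.2]
opening: 0.07
gripper_force: 0.0
```

```bash
python3 - <<'E'
from h import *
st(); find("scene"); find("top")
plan([(511,-10,36,-28,-11,70),(511,-10,200,-28,-11,40),(520,-100,220,10,-60,40),(560,-240,220,40,-105,40),(572,-396,200,62,-147,40),(563,-402,106,62,-147,40)])
E
```

```text
t 37.5 G [512.9 -10.1  78.4] ori [179.9  28.4 -11.3] j [ 12.  32.  -7. -11. -78.  71.] F [-1.31 -0.35 -0.22] M [-0.268 -1.542  0.012] Mtool_y 1.564 open 70.0 gf 0.0
(0.13, 0.17) [230. 217.] (array([ 437.7, -266.6]), array([54.4, 53.3]), 29.9, np.float64(150.5))
(0.13, 0.17) [317. 228.] (array([550.7, -18.5]), array([192.6,  82.8]), 78.3, np.float64(151.1))
(0.13, 0.17) [202. 230.] (array([ 494.2, -346.7]), array([55.7, 52.3]), 32.6, np.float64(149.9))
(0.042, 0.062) [318. 250.] (array([515.7, -13. ]), array([101.4,  48.9]), -11.5, np.float64(49.8))
(0.042, 0.062) [369. 277.] (array([676. , 104.9]), array([96.3, 93.5]), 40.1, np.float64(48.6))
(0.13, 0.17) [339. 221.] (array([543.8, -19.2]), array([187.,  87.]), 79.0, np.float64(154.6))
(0.13, 0.17) [473. 239.] (array([ 493.2, -344.6]), array([51.9, 50.6]), -56.2, np.float64(154.0))
(0.13, 0.17) [441. 263.] (array([ 436.4, -266. ]), array([52.5, 50.6]), -61.3, np.float64(153.9))
(0.042, 0.062) [296. 177.] (array([678.8,  68.1]), array([76.9, 26. ]), 13.6, np.float64(47.1))
(0.042, 0.062) [329. 248.] (array([479.8,  -4.5]), array([102. ,  49.9]), -11.3, np.float64(51.7))
(0.042, 0.062) [220. 251.] (array([493.1, 267.3]), array([70.5, 54.3]), -11.0, np.float64(51.9))
(0.042, 0.062) [449. 318.] (array([ 315.9, -296.7]), array([63.8, 30.4]), -88.3, np.float64(51.4))
(511, -10, 36, -28, -11, 70) [20, 0, 39] [-0.01, 0.03, -0.03] 70 rows>=0.9
(511, -10, 200, -28, -11, 40) [-77, 0, -145] [-0.0, 0.0, -0.0] 40 rows>=3.3
 [12, 45, -17] [0.78, 3.56, 4.92] 40 rows>=3.6
(520, -100, 220, 10, -60, 40) [34, 33, -11] [0.78, 3.57, 4.93] 40 rows>=3.6
 [73, 22, 10] [-1.92, 2.84, 4.12] 40 rows>=3.1
(560, -240, 220, 40, -105, 40) [70, -7, 30] [-1.92, 2.84, 4.12] 40 rows>=3.1
 [52, -20, 53] [-3.28, 2.1, 2.66] 40 rows>=2.7
(572, -396, 200, 62, -147, 40) [34, -46, 51] [-3.29, 2.11, 2.66] 40 rows>=2.8
(563, -402, 106, 62, -147, 40) [-78, 0, 54] [0.0, -0.0, -0.0] 40 rows>=1.9
```

arm_command --steps '[{"translation": [9,0,19],"rotation": [0,0,0],"claw": 70},{"translation": [18,0,39],"rotation": [0,0,0],"claw": 70},{"translation": [18,0,39],"rotation": [0,0,0],"claw": 40},{"translation": [18,0,39],"rotation": [0,0,0],"claw": 40},{"translation": [18,0,39],"rotation": [0,0,0],"claw": 40}]'

```text
clock: 38.15
tool_pos: [0.5013, -0.0073, 0.022]
orientation: [-180.0, 28.1, -11.1]
force: [-0.3, -2.2, -0.5]
opening: 0.0511
gripper_force: 1.2
```

arm_command --steps '[{"translation": [0,0,0],"rotation": [0,0,0],"claw": 40},{"translation": [0,0,0],"rotation": [0,0,0],"claw": 40},{"translation": [0,0,0],"rotation": [0,0,0],"claw": 40},{"translation": [0,0,0],"rotation": [0,0,0],"claw": 40}]'

```text
clock: 38.55
tool_pos: [0.5013, -0.0074, 0.022]
orientation: [-180.0, 28.1, -11.1]
force: [0.2, -0.2, 8.7]
opening: 0.05
gripper_force: 30.0
```

arm_command --steps '[{"translation": [-77,0,-145],"rotation": [0,0,0],"claw": 40},{"translation": [-77,0,-145],"rotation": [0,0,0],"claw": 40},{"translation": [-77,0,-145],"rotation": [0,0,0],"claw": 40},{"translation": [-77,0,-145],"rotation": [0,0,0],"claw": 40}]'

```text
clock: 38.95
tool_pos: [0.5039, -0.0076, 0.19]
orientation: [-179.9, 27.7, -11.1]
force: [1.3, 0.1, -3.8]
opening: 0.0498
gripper_force: 30.0
```

arm_command --steps '[{"translation": [12,45,-17],"rotation": [0.78,3.56,4.92],"claw": 40},{"translation": [12,45,-17],"rotation": [0.78,3.56,4.92],"claw": 40},{"translation": [12,45,-17],"rotation": [0.78,3.56,4.92],"claw": 40},{"translation": [12,45,-17],"rotation": [0.78,3.56,4.92],"claw": 40},{"translation": [12,45,-17],"rotation": [0.78,3.56,4.92],"claw": 40}]'

```text
clock: 39.45
tool_pos: [0.5093, -0.055, 0.1943]
orientation: [175.7, 9.1, -36.4]
force: [-0.6, -0.5, -4.6]
opening: 0.0498
gripper_force: 30.0
```

arm_command --steps '[{"translation": [34,33,-11],"rotation": [0.78,3.57,4.93],"claw": 40},{"translation": [34,33,-11],"rotation": [0.78,3.57,4.93],"claw": 40},{"translation": [34,33,-11],"rotation": [0.78,3.57,4.93],"claw": 40},{"translation": [34,33,-11],"rotation": [0.78,3.57,4.93],"claw": 40},{"translation": [34,33,-11],"rotation": [0.78,3.57,4.93],"claw": 40}]'

```text
clock: 39.95
tool_pos: [0.5185, -0.1021, 0.2007]
orientation: [179.6, -9.9, -60.0]
force: [-0.4, 0.3, -4.7]
opening: 0.05
gripper_force: 30.0
```

```bash
python3 - <<'E'
from h import *
st()
plan([(560,-240,220,40,-105,40),(572,-398,200,62,-147,40)])
E
```

```text
t 40.0 G [517.  -99.3 219.4] ori [179.6  -9.9 -60. ] j [ 17.   4. -29.  12. -55.   6.] F [-0.37  0.33 -4.7 ] M [ 0.777  0.461 -0.025] Mtool_y -0.904 open 50.0 gf 30.0
 [74, 21, 11] [-1.88, 2.84, 4.13] 40 rows>=3.1
(560, -240, 220, 40, -105, 40) [71, -9, 29] [-1.88, 2.85, 4.13] 40 rows>=3.1
 [52, -21, 54] [-3.29, 2.1, 2.66] 40 rows>=2.7
(572, -398, 200, 62, -147, 40) [35, -46, 52] [-3.28, 2.1, 2.66] 40 rows>=2.7
```

arm_command --steps '[{"translation": [74,21,11],"rotation": [-1.88,2.84,4.13],"claw": 40},{"translation": [74,21,11],"rotation": [-1.88,2.84,4.13],"claw": 40},{"translation": [74,21,11],"rotation": [-1.88,2.84,4.13],"claw": 40},{"translation": [74,21,11],"rotation": [-1.88,2.84,4.13],"claw": 40}]'

```text
clock: 40.35
tool_pos: [0.5396, -0.1778, 0.2018]
orientation: [176.3, -25.0, -81.2]
force: [-0.4, -0.3, -5.5]
opening: 0.0498
gripper_force: 30.0
```

arm_command --steps '[{"translation": [71,-9,29],"rotation": [-1.88,2.85,4.13],"claw": 40},{"translation": [71,-9,29],"rotation": [-1.88,2.85,4.13],"claw": 40},{"translation": [71,-9,29],"rotation": [-1.88,2.85,4.13],"claw": 40},{"translation": [71,-9,29],"rotation": [-1.88,2.85,4.13],"claw": 40}]'

```text
clock: 40.75
tool_pos: [0.5591, -0.2524, 0.2043]
orientation: [179.7, -40.0, -104.9]
force: [0.0, 1.1, -5.6]
opening: 0.0501
gripper_force: 30.0
```

arm_command --steps '[{"translation": [52,-21,54],"rotation": [-3.29,2.1,2.66],"claw": 40},{"translation": [52,-21,54],"rotation": [-3.29,2.1,2.66],"claw": 40},{"translation": [52,-21,54],"rotation": [-3.29,2.1,2.66],"claw": 40},{"translation": [52,-21,54],"rotation": [-3.29,2.1,2.66],"claw": 40}]'

```text
clock: 41.15
tool_pos: [0.5601, -0.3303, 0.195]
orientation: [176.1, -50.8, -123.1]
force: [-0.9, 0.6, -5.0]
opening: 0.0502
gripper_force: 30.0
```

arm_command --steps '[{"translation": [35,-46,52],"rotation": [-3.28,2.1,2.66],"claw": 40},{"translation": [35,-46,52],"rotation": [-3.28,2.1,2.66],"claw": 40},{"translation": [35,-46,52],"rotation": [-3.28,2.1,2.66],"claw": 40},{"translation": [35,-46,52],"rotation": [-3.28,2.1,2.66],"claw": 40}]'

```text
clock: 41.55
tool_pos: [0.5592, -0.4085, 0.1871]
orientation: [179.1, -61.9, -146.4]
force: [-0.9, 0.0, -6.9]
opening: 0.0497
gripper_force: 30.0
```

```bash
python3 - <<'E'
from h import *
st(); find("top")
plan([(563,-403,104,62,-147,40)])
E
```

```text
t 41.5 G [ 573.3 -399.5  196.1] ori [ 179.1  -61.9 -146.4] j [  -5.   48.    5.   33. -101.  -63.] F [-0.94  0.02 -6.85] M [ 2.668 -4.148 -0.065] Mtool_y -4.932 open 49.7 gf 30.0
(0.13, 0.17) [473. 239.] (array([ 493.9, -344.9]), array([51.3, 50.6]), -56.8, np.float64(154.0))
(0.13, 0.17) [441. 263.] (array([ 436.3, -265.7]), array([51.8, 50.6]), -62.1, np.float64(154.4))
(0.042, 0.062) [284. 172.] (array([694.8, 104.7]), array([100.5,  52.9]), 89.8, np.float64(49.2))
(0.042, 0.062) [449. 318.] (array([ 315.9, -297.3]), array([62.7, 30.5]), -88.2, np.float64(51.3))
(563, -403, 104, 62, -147, 40) [-77, 2, 54] [0.04, 0.05, 0.06] 40 rows>=1.9
```

arm_command --steps '[{"translation": [-77,2,54],"rotation": [0,0,0],"claw": 40},{"translation": [-77,2,54],"rotation": [0,0,0],"claw": 40},{"translation": [-77,2,54],"rotation": [0,0,0],"claw": 40},{"translation": [-77,2,54],"rotation": [0,0,0],"claw": 40}]'

```text
clock: 42.0
tool_pos: [0.5502, -0.4111, 0.1]
orientation: [180.0, -61.7, -146.8]
force: [0.7, 0.6, -4.1]
opening: 0.0496
gripper_force: 30.0
```

arm_command --steps '[{"translation": [-1.8,0,1],"rotation": [0,0,0],"claw": 40},{"translation": [-3.5,0,2],"rotation": [0,0,0],"claw": 40},{"translation": [-3.5,0,2],"rotation": [0,0,0],"claw": 40}]'

```text
clock: 42.3
tool_pos: [0.5498, -0.4116, 0.0953]
orientation: [-179.8, -61.7, -147.2]
force: [-0.7, -1.3, -4.8]
opening: 0.0498
gripper_force: 30.0
```

arm_command --steps '[{"translation": [-1.8,0,1],"rotation": [0,0,0],"claw": 40},{"translation": [-1.8,0,1],"rotation": [0,0,0],"claw": 40}]'

```text
clock: 42.5
tool_pos: [0.5492, -0.4118, 0.0921]
orientation: [-179.9, -61.8, -147.1]
force: [0.8, 1.4, -5.5]
opening: 0.0502
gripper_force: 30.0
```

arm_command --steps '[{"translation": [-1.8,0,1],"rotation": [0,0,0],"claw": 40},{"translation": [-1.8,0,1],"rotation": [0,0,0],"claw": 40}]'

```text
clock: 42.7
tool_pos: [0.5493, -0.4118, 0.0916]
orientation: [-179.8, -62.0, -147.2]
force: [-0.1, 3.2, 4.3]
opening: 0.0499
gripper_force: 30.0
```

arm_command --steps '[{"translation": [-0.9,0,0.5],"rotation": [0,0,0],"claw": 40},{"translation": [-0.9,0,0.5],"rotation": [0,0,0],"claw": 40}]'

```text
clock: 42.9
tool_pos: [0.5494, -0.4118, 0.0916]
orientation: [-179.8, -62.0, -147.2]
force: [0.2, 4.0, 9.2]
opening: 0.05
gripper_force: 30.0
```

arm_command --steps '[{"translation": [-0.9,0,0.5],"rotation": [0,0,0],"claw": 40},{"translation": [-0.9,0,0.5],"rotation": [0,0,0],"claw": 40}]'

```text
clock: 43.1
tool_pos: [0.5495, -0.4117, 0.0915]
orientation: [-179.7, -62.0, -147.3]
force: [0.4, 5.1, 12.3]
opening: 0.05
gripper_force: 30.0
```

arm_command --steps '[{"translation": [-0.9,0,0.5],"rotation": [0,0,0],"claw": 40},{"translation": [-0.9,0,0.5],"rotation": [0,0,0],"claw": 40}]'

```text
clock: 43.3
tool_pos: [0.5495, -0.4118, 0.0915]
orientation: [-179.6, -62.1, -147.3]
force: [-0.1, 7.0, 15.9]
opening: 0.0501
gripper_force: 30.0
```

Solid contact. Releasing (opening no more than 64 mm) and backing off.

arm_command --steps '[{"translation": [-1.5,0,0],"rotation": [0,0,0],"claw": 53},{"translation": [2,0,-1],"rotation": [0,0,0],"claw": 58},{"translation": [2,0,-1],"rotation": [0,0,0],"claw": 62},{"translation": [2,0,-1],"rotation": [0,0,0],"claw": 64},{"translation": [2,0,-1],"rotation": [0,0,0],"claw": 64}]'

```text
clock: 43.8
tool_pos: [0.5489, -0.412, 0.089]
orientation: [-179.9, -61.9, -147.1]
force: [0.3, -0.6, 0.4]
opening: 0.064
gripper_force: 0.0
```

arm_command --steps '[{"translation": [0,0,0],"rotation": [0,0,0],"claw": 64},{"translation": [0,0,-20],"rotation": [0,0,0],"claw": 64},{"translation": [0,0,-50],"rotation": [0,0,0],"claw": 64},{"translation": [0,0,-100],"rotation": [0,0,0],"claw": 64},{"translation": [0,0,-100],"rotation": [0,0,0],"claw": 64}]'

```text
clock: 44.3
tool_pos: [0.6283, -0.3616, 0.1391]
orientation: [-179.3, -61.6, -147.4]
force: [1.0, 0.9, 0.7]
opening: 0.0639
gripper_force: 0.0
```

```bash
python3 - <<'E'
from h import *
st(); find("top","t6")
im,d,w=snap("top")
m=(w[...,2]>.013)&(w[...,2]<.03)&(abs(w[...,0]-.693)<.12)&(abs(w[...,1]+.121)<.09); print("board",rect(w,m))
E
```

```text
t 44.3 G [ 642.3 -352.4  148.2] ori [-179.3  -61.6 -147.4] j [  -1.   55.   14.   31. -104.  -64.] F [0.97 0.94 0.73] M [ 1.653 -2.618  0.12 ] Mtool_y -3.096 open 63.9 gf 0.0
(0.13, 0.17) [486. 165.] (array([ 672.3, -379.5]), array([60.1, 20.6]), 39.3, np.float64(158.0))
(0.13, 0.17) [459. 185.] (array([ 625.3, -315.2]), array([54.2, 21.7]), 41.6, np.float64(159.3))
(0.13, 0.17) [499. 213.] (array([ 553.9, -409.1]), array([51.2, 50.3]), -57.2, np.float64(154.0))
(0.13, 0.17) [473. 239.] (array([ 493.7, -344.5]), array([52.3, 50.6]), -56.5, np.float64(154.1))
(0.13, 0.17) [441. 263.] (array([ 436.4, -265.9]), array([51.6, 50.6]), -62.1, np.float64(154.2))
(0.042, 0.062) [449. 318.] (array([ 315.8, -296.7]), array([63.8, 30.5]), -88.1, np.float64(51.2))
board (array([ 696.9, -134.6]), array([180.7,  33.9]), 15.7, np.float64(21.4))
```

View pics/t6.png

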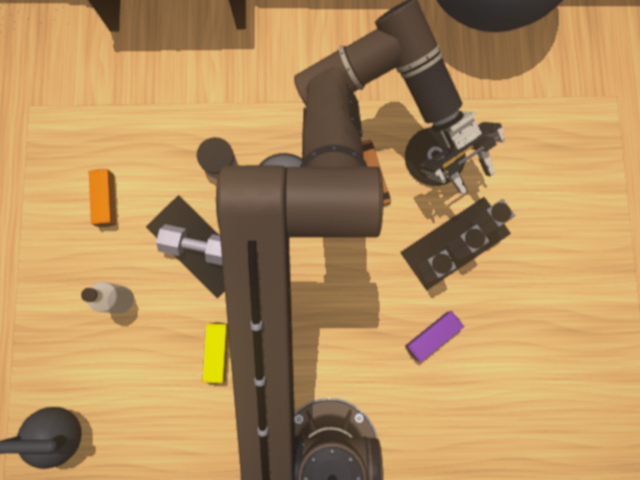

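All three cases stand on the right mat, at (441,263), (473,239) and (499,213), with centres inside the mat. Next is the board, so I'll refine the pod and board positions from both cameras.

```bash
python3 - <<'E'
from h import *
from scipy.optimize import least_squares
for n in("top","scene"):
    w=np.load(n+"0.npy").reshape(-1,3)
    p=w[(np.hypot(w[:,0]-.661,w[:,1]-.104)<.07)&(w[:,2]>.025)&(w[:,2]<.065)]
    for r in range(2):
        f=lambda c:np.linalg.norm(p-[c[0],c[1],c[2]],axis=1)-.09
        s=least_squares(f,[.661,.104,-.035],loss="soft_l1",f_scale=.002); print(n,"pod",len(p),s.x.round(4),np.std(s.fun).round(4))
        p=p[np.abs(s.fun)<.004]
    W=np.load(n+"0.npy"); m=(W[...,2]>.013)&(W[...,2]<.03)&(abs(W[...,0]-.693)<.12)&(abs(W[...,1]+.121)<.075); 
    k,l,st_,c=cv2.connectedComponentsWithStats(m.astype(np.uint8)); i=1+np.argmax(st_[1:,4]); print("board",rect(W,l==i))
plan([(650,-250,240,30,-100,75),(680,-160,200,0,-60,75),(693,-121,120,0,15.7,80)])
E
```

```text
top pod 1950 [ 0.6708  0.1071 -0.0338] 0.0025
top pod 1746 [ 0.6708  0.1071 -0.0338] 0.0019
board (array([ 693.2, -121.3]), array([180.3,  62.1]), 15.7, np.float64(21.4))
scene pod 984 [ 0.6692  0.1064 -0.035 ] 0.0019
scene pod 944 [ 0.6691  0.1065 -0.035 ] 0.0017
board (array([ 694.8, -122.5]), array([184.2,  61.2]), 15.4, np.float64(20.2))
 [20, 37, -55] [3.41, -3.0, -3.32] 75 rows>=3.3
(650, -250, 240, 30, -100, 75) [-4, 21, -65] [3.41, -3.0, -3.31] 75 rows>=3.3
 [-55, -7, -7] [1.05, -2.88, -3.91] 75 rows>=2.9
(680, -160, 200, 0, -60, 75) [-50, -25, 7] [1.04, -2.87, -3.9] 75 rows>=2.9
 [-14, -15, 40] [0.0, -0.0, -7.57] 80 rows>=4.4
(693, -121, 120, 0, 15.7, 80) [-1, -21, 40] [0.0, -0.0, -7.57] 80 rows>=4.4
```

arm_command --steps '[{"translation": [20,37,-55],"rotation": [3.41,-3.0,-3.32],"claw": 75},{"translation": [20,37,-55],"rotation": [3.41,-3.0,-3.32],"claw": 75},{"translation": [20,37,-55],"rotation": [3.41,-3.0,-3.32],"claw": 75},{"translation": [20,37,-55],"rotation": [3.41,-3.0,-3.32],"claw": 75}]'

```text
clock: 44.8
tool_pos: [0.6349, -0.3109, 0.1821]
orientation: [175.4, -45.6, -119.9]
force: [-0.4, -1.0, 1.1]
opening: 0.0752
gripper_force: 0.0
```

arm_command --steps '[{"translation": [-4,21,-65],"rotation": [3.41,-3.0,-3.31],"claw": 75},{"translation": [-4,21,-65],"rotation": [3.41,-3.0,-3.31],"claw": 75},{"translation": [-4,21,-65],"rotation": [3.41,-3.0,-3.31],"claw": 75},{"translation": [-4,21,-65],"rotation": [3.41,-3.0,-3.31],"claw": 75}]'

```text
clock: 45.2
tool_pos: [0.6459, -0.2603, 0.2255]
orientation: [-179.8, -29.8, -100.0]
force: [0.3, -1.2, 0.3]
opening: 0.0749
gripper_force: 0.0
```

arm_command --steps '[{"translation": [-55,-7,-7],"rotation": [1.05,-2.88,-3.91],"claw": 75},{"translation": [-55,-7,-7],"rotation": [1.05,-2.88,-3.91],"claw": 75},{"translation": [-55,-7,-7],"rotation": [1.05,-2.88,-3.91],"claw": 75},{"translation": [-55,-7,-7],"rotation": [1.05,-2.88,-3.91],"claw": 75}]'

```text
clock: 45.6
tool_pos: [0.6626, -0.2125, 0.2028]
orientation: [177.3, -14.8, -79.3]
force: [1.0, -0.3, 0.5]
opening: 0.075
gripper_force: 0.0
```

arm_command --steps '[{"translation": [-50,-25,7],"rotation": [1.04,-2.87,-3.9],"claw": 75},{"translation": [-50,-25,7],"rotation": [1.04,-2.87,-3.9],"claw": 75},{"translation": [-50,-25,7],"rotation": [1.04,-2.87,-3.9],"claw": 75},{"translation": [-50,-25,7],"rotation": [1.04,-2.87,-3.9],"claw": 75}]'

```text
clock: 46.0
tool_pos: [0.6786, -0.163, 0.1804]
orientation: [179.9, 0.1, -60.2]
force: [1.1, -0.8, -0.2]
opening: 0.0751
gripper_force: 0.0
```

arm_command --steps '[{"translation": [-14,-15,40],"rotation": [0,0,-7.57],"claw": 80},{"translation": [-14,-15,40],"rotation": [0,0,-7.57],"claw": 80},{"translation": [-14,-15,40],"rotation": [0,0,-7.57],"claw": 80},{"translation": [-14,-15,40],"rotation": [0,0,-7.57],"claw": 80},{"translation": [-14,-15,40],"rotation": [0,0,-7.57],"claw": 80}]'

```text
clock: 46.5
tool_pos: [0.6838, -0.1419, 0.14]
orientation: [179.8, 0.1, -22.2]
force: [-0.2, 0.5, 0.1]
opening: 0.0801
gripper_force: 0.0
```

arm_command --steps '[{"translation": [-1,-21,40],"rotation": [0,0,-7.57],"claw": 80},{"translation": [-1,-21,40],"rotation": [0,0,-7.57],"claw": 80},{"translation": [-1,-21,40],"rotation": [0,0,-7.57],"claw": 80},{"translation": [-1,-21,40],"rotation": [0,0,-7.57],"claw": 80},{"translation": [-1,-21,40],"rotation": [0,0,-7.57],"claw": 80}]'

```text
clock: 47.0
tool_pos: [0.6907, -0.1221, 0.1]
orientation: [179.9, 0.2, 15.6]
force: [0.0, 0.2, -0.5]
opening: 0.0802
gripper_force: 0.0
```

```bash
python3 - <<'E'
from h import *
st(); im,W,w=snap("scene")
m=(w[...,2]>.013)&(w[...,2]<.03)&(abs(w[...,0]-.693)<.12)&(abs(w[...,1]+.121)<.075)
k,l,s,c=cv2.connectedComponentsWithStats(m.astype(np.uint8)); i=1+np.argmax(s[1:,4]); print("board",rect(w,l==i))
find("scene")
plan([(694,-122,50,0,15.6,80),(694,-122,22,0,15.6,80)])
E
```

```text
t 47.0 G [ 690.8 -122.   119. ] ori [179.9   0.2  15.6] j [  6.  28.  -4.   0. -57. 100.] F [ 0.03  0.16 -0.46] M [-0.01  -0.062 -0.018] Mtool_y 0.057 open 80.2 gf 0.0
board (array([ 694.9, -121.8]), array([183.6,  61.2]), 15.7, np.float64(20.1))
(0.13, 0.17) [230. 217.] (array([ 438.5, -266.7]), array([53.8, 52.2]), 27.6, np.float64(150.4))
(0.13, 0.17) [203. 230.] (array([ 495.7, -345.5]), array([56.9, 53.2]), 34.9, np.float64(150.4))
(0.13, 0.17) [178. 244.] (array([ 554.9, -410.5]), array([57.2, 51.3]), 32.9, np.float64(150.7))
(0.042, 0.062) [404. 239.] (array([502.1, 269.3]), array([66.4, 63.5]), -13.2, np.float64(51.5))
(0.042, 0.062) [370. 277.] (array([673.3, 105.5]), array([94.7, 94.5]), -78.3, np.float64(49.0))
(694, -122, 50, 0, 15.6, 80) [3, 1, 69] [0.02, 0.04, -0.04] 80 rows>=1.4
(694, -122, 22, 0, 15.6, 80) [0, 0, 28] [-0.0, 0.0, 0.0] 80 rows>=0.6
```

arm_command --steps '[{"translation": [2,0,50],"rotation": [0,0,0],"claw": 80},{"translation": [2,0,80],"rotation": [0,0,0],"claw": 80},{"translation": [2,0,96],"rotation": [0,0,0],"claw": 80},{"translation": [2,0,97],"rotation": [0,0,0],"claw": 80},{"translation": [2,0,97],"rotation": [0,0,0],"claw": 45}]'

```text
clock: 47.6
tool_pos: [0.694, -0.1213, 0.0043]
orientation: [180.0, 0.1, 15.5]
force: [-0.3, -0.1, 0.3]
opening: 0.0766
gripper_force: 0.0
```

arm_command --steps '[{"translation": [0,0,0],"rotation": [0,0,0],"claw": 45},{"translation": [0,0,0],"rotation": [0,0,0],"claw": 45},{"translation": [0,0,0],"rotation": [0,0,0],"claw": 45},{"translation": [0,0,0],"rotation": [0,0,0],"claw": 45},{"translation": [0,0,0],"rotation": [0,0,0],"claw": 45}]'

```text
clock: 48.1
tool_pos: [0.6945, -0.1212, 0.0052]
orientation: [180.0, -0.0, 15.6]
force: [-1.0, 0.1, 6.6]
opening: 0.06
gripper_force: 30.0
```

```bash
python3 - <<'E'
from h import *
st()
E
```

```text
t 48.1 G [ 694.5 -121.2   24.2] ori [180.   -0.   15.6] j [  6.  34.  -9.   0. -47. 100.] F [-1.01  0.1   6.59] M [ 0.3    0.392 -0.094] Mtool_y -0.297 open 60.0 gf 30.0
```

```bash
python3 - <<'E'
from h import *
plan([(694,-121,150,0,15.6,45),(670,107,150,0,15.6,45),(670,107,84,0,15.6,45)])
E
```

```text
(694, -121, 150, 0, 15.6, 45) [0, 0, -126] [0.01, -0.0, -0.0] 45 rows>=2.5
(670, 107, 150, 0, 15.6, 45) [38, -226, 0] [-0.0, -0.0, -0.0] 45 rows>=4.6
(670, 107, 84, 0, 15.6, 45) [0, 0, 66] [-0.0, -0.0, -0.0] 45 rows>=1.3
```

arm_command --steps '[{"translation": [0,0,-50],"rotation": [0,0,0],"claw": 45},{"translation": [0,0,-100],"rotation": [0,0,0],"claw": 45},{"translation": [0,0,-126],"rotation": [0,0,0],"claw": 45},{"translation": [0,0,-126],"rotation": [0,0,0],"claw": 45}]'

```text
clock: 48.5
tool_pos: [0.6966, -0.1212, 0.1356]
orientation: [179.9, -0.4, 15.6]
force: [-0.3, 0.5, -1.8]
opening: 0.0597
gripper_force: 30.0
```

arm_command --steps '[{"translation": [38,-226,0],"rotation": [0,0,0],"claw": 45},{"translation": [38,-226,0],"rotation": [0,0,0],"claw": 45},{"translation": [38,-226,0],"rotation": [0,0,0],"claw": 45},{"translation": [38,-226,0],"rotation": [0,0,0],"claw": 45},{"translation": [38,-226,0],"rotation": [0,0,0],"claw": 45}]'

```text
clock: 49.0
tool_pos: [0.6685, 0.11, 0.1287]
orientation: [-180.0, 0.2, 15.7]
force: [0.1, -0.9, -1.6]
opening: 0.0597
gripper_force: 30.0
```

```bash
python3 - <<'E'
from h import *
im,d,w=snap("scene","s7"); st()
m=(w[...,2]>.133)&(w[...,2]<.16)&(abs(w[...,0]-.67)<.12)&(abs(w[...,1]-.107)<.09); print("board",m.sum(),rect(w,m))
p=w[m]; u=(p[:,:2]-[.67,.107])@[np.cos(.272),np.sin(.272)]; print(np.polyfit(u,p[:,2],1), u.min(),u.max())
plan([(670,107,84,0,15.6,45)])
cv2.imwrite("pics/s7.png",cv2.resize(im[150:320,280:480,::-1],None,fx=3.5,fy=3.5))
E
```

```text
t 49.0 G [668.6 113.1 147.7] ori [-1.799e+02  1.000e-01  1.580e+01] j [ 26.  25.  -6.  -0. -59.  80.] F [ 0.32  0.4  -2.25] M [ 0.235 -0.09  -0.009] Mtool_y 0.150 open 59.7 gf 30.0
board 764 (array([690. , 117.9]), array([138.8,  95.8]), 23.9, np.float64(143.5))
[-0.03543755  0.14471892] -0.051930881025921485 0.0912529656556477
(670, 107, 84, 0, 15.6, 45) [0, 6, 64] [-0.01, 0.02, 0.04] 45 rows>=1.3
```

View pics/s7.png

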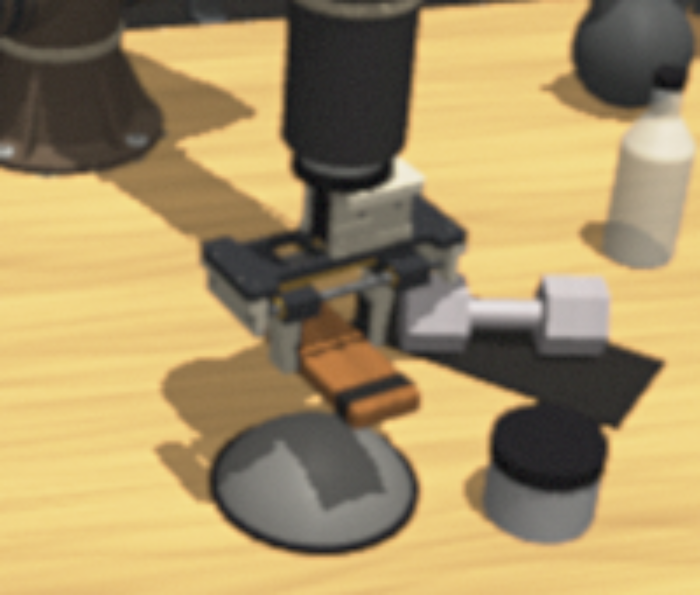

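The board is level in the gripper above the pod. I'll lower it.

arm_command --steps '[{"translation": [0,0,30],"rotation": [0,0,0],"claw": 45},{"translation": [0,0,55],"rotation": [0,0,0],"claw": 45},{"translation": [0,0,64],"rotation": [0,0,0],"claw": 45},{"translation": [0,0,64],"rotation": [0,0,0],"claw": 45}]'

```text
clock: 49.45
tool_pos: [0.6684, 0.1061, 0.0637]
orientation: [180.0, 0.3, 15.6]
force: [-0.5, 0.1, -1.4]
opening: 0.0596
gripper_force: 30.0
```

```bash
python3 - <<'E'
from h import *
im,d,w=snap("scene"); st()
m=(w[...,2]>.065)&(w[...,2]<.09)&(abs(w[...,0]-.67)<.12)&(abs(w[...,1]-.107)<.09)
p=w[m]; a=np.radians(15.6); x=(p[:,:2]-[.67,.1068]); print("far end",np.percentile(x@[np.cos(a),np.sin(a)],99),"side",np.percentile((x@[-np.sin(a),np.cos(a)])[x@[np.cos(a),np.sin(a)]>.03],[1,99]))
plan([(670,107,80.5,0,15.6,45)])
E
```

```text
t 49.5 G [669.5 106.4  84.4] ori [180.    0.2  15.6] j [ 25.  28. -10.  -0. -52.  80.] F [ 0.07 -1.16 -1.15] M [-0.018 -0.06   0.034] Mtool_y 0.053 open 59.6 gf 30.0
far end 0.08814849452824577 side [-0.03220607  0.02677114]
(670, 107, 80.5, 0, 15.6, 45) [1, 0, 4] [0.01, 0.03, -0.0] 45 rows>=0.1
```

arm_command --steps '[{"translation": [1,-1.5,2],"rotation": [0,0,0],"claw": 45},{"translation": [1,-1.5,4],"rotation": [0,0,0],"claw": 45},{"translation": [1,-1.5,4],"rotation": [0,0,0],"claw": 45}]'

```text
clock: 49.8
tool_pos: [0.6707, 0.1086, 0.0626]
orientation: [-180.0, 0.0, 15.6]
force: [-0.4, 0.3, -1.9]
opening: 0.0599
gripper_force: 30.0
```

arm_command --steps '[{"translation": [0,0,1],"rotation": [0,0,0],"claw": 45},{"translation": [0,0,1],"rotation": [0,0,0],"claw": 45}]'

```text
clock: 50.0
tool_pos: [0.6704, 0.1085, 0.0612]
orientation: [-180.0, 0.1, 15.6]
force: [0.2, 0.1, -2.2]
opening: 0.0599
gripper_force: 30.0
```

arm_command --steps '[{"translation": [0,0,1],"rotation": [0,0,0],"claw": 45},{"translation": [0,0,1],"rotation": [0,0,0],"claw": 45}]'

```text
clock: 50.2
tool_pos: [0.6704, 0.1085, 0.0602]
orientation: [180.0, 0.1, 15.6]
force: [0.4, 0.8, -0.6]
opening: 0.0599
gripper_force: 30.0
```

arm_command --steps '[{"translation": [0,0,0.7],"rotation": [0,0,0],"claw": 45},{"translation": [0,0,0.7],"rotation": [0,0,0],"claw": 45}]'

```text
clock: 50.4
tool_pos: [0.6705, 0.1085, 0.06]
orientation: [180.0, 0.0, 15.6]
force: [-3.1, 0.3, 4.5]
opening: 0.0597
gripper_force: 30.0
```

arm_command --steps '[{"translation": [0,0,0.5],"rotation": [0,0,0],"claw": 45},{"translation": [0,0,0.5],"rotation": [0,0,0],"claw": 45}]'

```text
clock: 50.6
tool_pos: [0.6705, 0.1085, 0.06]
orientation: [180.0, 0.0, 15.6]
force: [-4.1, -0.1, 8.4]
opening: 0.0597
gripper_force: 30.0
```

Contact made. Open slowly, then rise.

arm_command --steps '[{"translation": [0,0,-1],"rotation": [0,0,0],"claw": 60},{"translation": [0,0,-1],"rotation": [0,0,0],"claw": 61},{"translation": [0,0,-1],"rotation": [0,0,0],"claw": 64},{"translation": [0,0,-1],"rotation": [0,0,0],"claw": 72},{"translation": [0,0,-1],"rotation": [0,0,0],"claw": 80}]'

```text
clock: 51.1
tool_pos: [0.6703, 0.1085, 0.0596]
orientation: [180.0, 0.1, 15.6]
force: [-0.0, -0.1, 0.4]
opening: 0.0751
gripper_force: 0.0
```

arm_command --steps '[{"translation": [0,0,0],"rotation": [0,0,0],"claw": 82},{"translation": [0,0,0],"rotation": [0,0,0],"claw": 82},{"translation": [0,0,-20],"rotation": [0,0,0],"claw": 82},{"translation": [0,0,-60],"rotation": [0,0,0],"claw": 82},{"translation": [0,0,-110],"rotation": [0,0,0],"claw": 82}]'

```text
clock: 51.6
tool_pos: [0.6691, 0.108, 0.1688]
orientation: [180.0, 0.3, 15.6]
force: [1.5, 0.5, 1.3]
opening: 0.0819
gripper_force: 0.0
```

arm_command --steps '[{"translation": [0,0,-50],"rotation": [0,0,0],"claw": 82},{"translation": [-60,0,-70],"rotation": [0,0,0],"claw": 82},{"translation": [-100,0,-70],"rotation": [0,0,0],"claw": 82},{"translation": [-100,0,-70],"rotation": [0,0,0],"claw": 82},{"translation": [-100,0,-70],"rotation": [0,0,0],"claw": 82}]'

```text
clock: 52.1
tool_pos: [0.5735, 0.0814, 0.2413]
orientation: [-180.0, -0.1, 15.6]
force: [0.8, -0.2, -0.3]
opening: 0.0822
gripper_force: 0.0
```

```bash
python3 - <<'E'
from h import *
im,d,w=snap("scene","s8"); st(); find("scene")
m=(w[...,2]>.06)&(w[...,2]<.1)&(abs(w[...,0]-.67)<.12)&(abs(w[...,1]-.107)<.06)
k,l,s,c=cv2.connectedComponentsWithStats(m.astype(np.uint8)); i=1+np.argmax(s[1:,4]); print("board",rect(w,l==i))
p=w[l==i]; A=np.c_[p[:,:2]-[.67,.107],np.ones(len(p))]; print(np.linalg.lstsq(A,p[:,2],rcond=None)[0])
cv2.imwrite("pics/s8.png",cv2.resize(im[150:340,140:480,::-1],None,fx=2.3,fy=2.3))
E
```

```text
t 52.1 G [574.4  81.8 259.8] ori [-180.    -0.    15.6] j [ 27.  11. -10.  -0. -68.  78.] F [-0.57  0.69 -0.53] M [-0.083 -0.127 -0.038] Mtool_y 0.100 open 82.1 gf 0.0
(0.13, 0.17) [230. 217.] (array([ 438.8, -267.5]), array([55. , 52.4]), 31.0, np.float64(150.1))
(0.13, 0.17) [203. 230.] (array([ 495.3, -345.2]), array([58. , 52.8]), 31.4, np.float64(149.9))
(0.13, 0.17) [178. 244.] (array([ 555.3, -409. ]), array([53.5, 52.8]), 34.7, np.float64(150.6))
(0.042, 0.062) [361. 278.] (array([673.2,  70.3]), array([162.8,  32.4]), 17.4, np.float64(47.6))
board (array([669.8, 107.1]), array([183.4,  62.7]), 15.5, np.float64(74.9))
[-0.01666681  0.05600957  0.07399552]
```

View pics/s8.png

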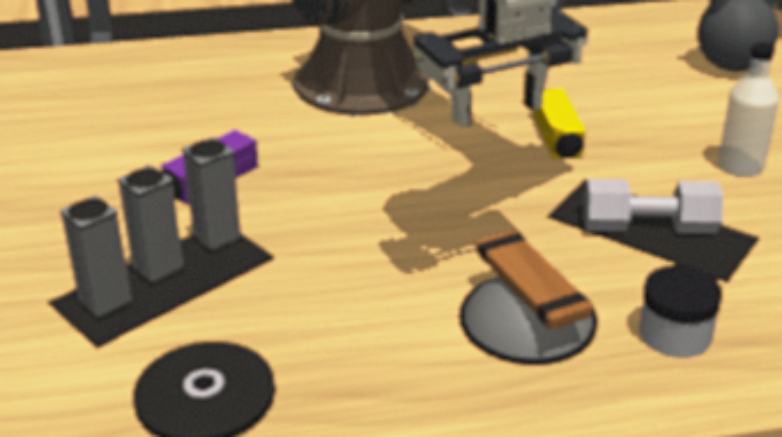

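The board is balanced on the pod: centre (670,107), about 3 degrees tilt. All three cases stand. I'll hold still briefly, re-check and hand in.

arm_command --steps '[{"translation": [0,0,0],"rotation": [0,0,0],"claw": 82},{"translation": [0,0,0],"rotation": [0,0,0],"claw": 82},{"translation": [0,0,0],"rotation": [0,0,0],"claw": 82},{"translation": [0,0,0],"rotation": [0,0,0],"claw": 82},{"translation": [0,0,0],"rotation": [0,0,0],"claw": 82}]'

```text
clock: 52.7
tool_pos: [0.5744, 0.0817, 0.2396]
orientation: [180.0, 0.1, 15.6]
force: [-0.4, 0.6, 0.3]
opening: 0.082
gripper_force: 0.0
```

```bash
python3 - <<'E'
from h import *
im,d,w=snap("scene")
m=(w[...,2]>.06)&(w[...,2]<.1)&(abs(w[...,0]-.67)<.12)&(abs(w[...,1]-.107)<.06)
k,l,s,c=cv2.connectedComponentsWithStats(m.astype(np.uint8)); i=1+np.argmax(s[1:,4]); r=rect(w,l==i); print("board",r)
p=w[l==i]; A=np.c_[p[:,:2]-[.67,.107],np.ones(len(p))]; t=np.linalg.lstsq(A,p[:,2],rcond=None)[0]; print(t)
find("scene")
st_n=((w[...,2]>.13)&(w[...,2]<.17)&(w[...,1]<-.2)).sum()
if np.hypot(*t[:2])<.15 and np.hypot(r[0][0]-670,r[0][1]-107)<15 and st_n>450: print(ctrl.close_job())
else: print("not closed",st_n)
E
```

```text
board (array([670.4, 106. ]), array([182.7,  64.3]), 15.6, np.float64(74.7))
[-0.0166901   0.05382714  0.07393445]
(0.13, 0.17) [230. 217.] (array([ 437. , -266.6]), array([56.7, 51.9]), 29.3, np.float64(149.8))
(0.13, 0.17) [203. 230.] (array([ 495.2, -346.7]), array([57.1, 53.6]), 33.8, np.float64(150.3))
(0.13, 0.17) [178. 244.] (array([ 554.5, -409.9]), array([52.6, 52.2]), 32.8, np.float64(150.6))
(0.042, 0.062) [361. 279.] (array([691.6,  77. ]), array([119.2,  31.1]), 15.8, np.float64(47.4))
the job is handed in; nothing more can be done
None
```

The job is handed in at about 53 s: all three cases stand heavy end down on the bare right mat, and the board rests balanced on the pod, centred within about 1 mm and tilted about 3°; the judging result was not shown.

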